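# Clamp a gel cassette into its casting cradle

## Task

Get the gel cassette ready for casting: lift the glass cassette out of the plate rack and set it gently in the leaning cradle, bottom edge down on the ledge, flat against the blue backrest and even with its sides. Then clip one spring clamp over each upright side, about half-way up the backrest, so that each clamp grips glass and backrest together with its pads well over the edge. Leave the wash bottle, cup, beaker and culture dish where they stand.

Things in the scene. Friction and masses are not known exactly. Their poses are not given: they have to be found in the camera images.
- cassette: gel cassette: two glass plates with dark spacers between them and a white comb in the top; 110 wide (y) x 130 tall (z) x 10 mm thick (x), about 0.25 kg, alike from both faces; the comb stands 7 mm above the glass and is 2 mm thick. Origin: centre of its bottom edge; z up along the glass, x across its thickness.
- plate_rack: white plate rack, fixed. Origin on the bench under the slot that holds the cassette (14 mm wide along x, floor 10 mm above the bench, wire loops 48 mm high on both faces, end pins 30 mm high). Base from x = -78 to +22, y = -71 to +71 mm; two short spare plates stand in it at x = -40 and -65 mm, up to 80 mm high.
- cradle: casting cradle, fixed: grey foot plate (x -33 to +105, y -58 to +58, up to 14 mm high) carrying the blue leaning backrest; two props behind it, so that behind the backrest only its strips |y| > 26 mm are free. Origin on the bench 40 mm below the backrest's seat line; open side towards -x. Cassette and backrest together are 15 mm thick.
- backrest: blue panel 110 wide, 5 thick, 100 mm tall above its ledge, leaning back 0.49 rad. Origin: middle of the line where ledge top meets front face. z up along the panel, y along its width (edges at -55 and +55 mm), -x out of the front face; rear face x = +5 mm. Ledge top z = 0, x -23 to 0, y -45 to +45 mm. A seated cassette has its origin at (-5, 0, 0) mm.
- clamp_1: first of two alike black spring clamps with orange pads, 115 long, 32 mm wide along the hinge, 80 g, lying on its side. Origin: hinge at mid-width; z along the hinge. Squeezed fully (15 N) x points from handles to jaws, handles are parallel 32 mm apart, jaws gape 30 mm. At rest handles are 53 mm apart at the handle points, 68 at their ends. Throat 22 mm deep; jaws end 8 mm past the pad points.
- clamp_1_lever (a joint): opening of clamp_1: 0 with the jaws shut, 0.62 rad fully open, about 0.4 when gripping 15 mm; a spring shuts it
- clamp_1_pad_a (a point): middle of the body's jaw pad's gripping face on clamp_1 (pads 15 x 28 mm); the mid-point of pad_a and pad_b is the middle of the mouth
- clamp_1_handle_a (a point): outer face of the body's handle of clamp_1, where to squeeze; the mid-point of handle_a and handle_b lies on the clamp's long axis, about 82 mm behind the mouth's middle
- clamp_1_pad_b (a point): middle of the lever's jaw pad's gripping face on clamp_1 (pads 15 x 28 mm); the mid-point of pad_a and pad_b is the middle of the mouth
- clamp_1_handle_b (a point): outer face of the lever's handle of clamp_1, where to squeeze; the mid-point of handle_a and handle_b lies on the clamp's long axis, about 82 mm behind the mouth's middle
- clamp_2: second of two alike black spring clamps with orange pads, 115 long, 32 mm wide along the hinge, 80 g, lying on its side. Origin: hinge at mid-width; z along the hinge. Squeezed fully (15 N) x points from handles to jaws, handles are parallel 32 mm apart, jaws gape 30 mm. At rest handles are 53 mm apart at the handle points, 68 at their ends. Throat 22 mm deep; jaws end 8 mm past the pad points.
- clamp_2_lever (a joint): opening of clamp_2: 0 with the jaws shut, 0.62 rad fully open, about 0.4 when gripping 15 mm; a spring shuts it
- clamp_2_pad_a (a point): middle of the body's jaw pad's gripping face on clamp_2 (pads 15 x 28 mm); the mid-point of pad_a and pad_b is the middle of the mouth
- clamp_2_handle_a (a point): outer face of the body's handle of clamp_2, where to squeeze; the mid-point of handle_a and handle_b lies on the clamp's long axis, about 82 mm behind the mouth's middle
- clamp_2_pad_b (a point): middle of the lever's jaw pad's gripping face on clamp_2 (pads 15 x 28 mm); the mid-point of pad_a and pad_b is the middle of the mouth
- clamp_2_handle_b (a point): outer face of the lever's handle of clamp_2, where to squeeze; the mid-point of handle_a and handle_b lies on the clamp's long axis, about 82 mm behind the mouth's middle
- wash_bottle: white wash bottle with red cap and bent spout, 59 x 88 x 178 mm; bystander, origin under its centre
- specimen_cup: clear specimen cup with red lid, 69 mm wide, 72 mm high; bystander, origin under its centre
- beaker: small glass beaker, 60 mm wide, 70 mm high; bystander, origin under its centre
- culture_dish: open round culture dish with beige filling, 100 mm across, 18 mm high; bystander, origin under its centre

How it is judged:
By the outcome, as a careful person would: the job done as asked, in the order asked, and still so for the second after the job is handed in, with the robot touching nothing.
It also fails if it takes over 72 s, if anything falls off the work surface, if the arm or the gripper's body presses on something with over 40 N, if the wrist force passes 120 N, or if a joint passes its speed limit or range.

## Robot

A 7-joint arm with a two-finger parallel gripper is mounted at the origin on a cart in front of the work surface, level with it; the furniture and walls round the work are solid. World frame = base frame: x ahead of the robot, y to its left, z up, the work surface at z = 0. Lengths are in m, angles in rad, forces in N, time in s.
With the tool pointing down it reaches from about 0.425 to 0.825 m from the base axis. Payload 3.6 kg.
Tool frame: the origin (TCP) lies at the very end of the fingers, on their centre line; the grasp point (between the pads) lies 19 mm behind it; z points along the fingers, y is the line along which they close (so a half turn about z gives the same grasp; the last joint's range is limited). The gripper opens to 93 mm and grips with 3 to 60 N. Pads are 15 mm wide; open, the fingers measure 128 mm over their backs; the gripper's body (75 mm by 188 mm) begins 65 mm behind the grasp point.
Start: joints at [1.079, 0.615, -0.013, 1.423, 0.008, 1.103, -0.04], TCP at [0.292, -0.581, 0.194] pointing down, gripper open.
Joint ranges: [-3.12, 3.12], [-0.3, 2.06], [-1.34, 1.32], [0.26, 2.42], [-1.36, 4.5], [0.01, 1.98], [-2.84, 2.84]. Speed limits (rad/s): [2.79, 2.79, 3.14, 3.14, 3.14, 3.14, 3.14].

## Interface

Orientations are given as a rotation vector (axis times angle).
In Python, from bench import env gives the robot as it stands.
- The arm moves only by the tool step_arm, never from a script. Its argument "series" is one flat list of numbers, 7 for each row, row after row: the shift along the world's x, y, z as a fraction of full scale, then the turn, a rotation vector about the world's x, y, z as a fraction of full scale, then the opening, from 0 (shut) to 1 (fully open). In form: [dx, dy, dz, rx, ry, rz, hand, dx, dy, dz, rx, ry, rz, hand, ...]. A call has 1 to 12 rows; each row is the pose to reach, as a shift and turn from the pose commanded when the call began; what a row does not reach only later rows make up. Full scale, the value 1, is 300 mm for a shift and pi/4 rad for a turn. A row lasts 1/12 s, in which the tool goes at most 41.7 mm and 7.16 degrees, less where a joint would pass 70% of its speed; a pose out of reach is approached as far as the arm can. A call with a number of a shift or a turn outside -1 to 1 is refused whole. A call with a gripper value outside its range is refused whole. The fingers move at their own pace and stop on an object; the grip force is fixed at half the most. Time passes only in rows, so rows that repeat a pose let the fingers close. It gives the time, the measured TCP pose, the force, the opening and the grip force at its end, in the units of the state.
- env.get_obs(): the state, without advancing time (a new reading comes with each control period).
- env.snapshot(name): name is "side" or "top" or "wrist"; returns the picture (384x512x3 uint8, red, green, blue); there is no depth.
- env.camera_params(name): a dict with "fov_y" (degrees; the focal length in pixels is half the picture's height over the tangent of half this angle, whatever the lens; pixels are square), "cx", "cy" (the principal point, pixels), "k1" (the pictures are not rectified: a ray, as slopes to the right and down, at radius r is drawn at 1 + k1 r^2 times it, then the intrinsics apply), "rvec" (rotation vector, rad) and "tvec" (3), from world to camera coordinates, as OpenCV has them; the wrist camera has in their place "T_tool_cam" (4x4, takes a point from camera to tool coordinates, whose origin is the TCP and whose axes are the flange's). Camera axes: x right, y down, z forward; pixel columns grow to the right and rows downward; lengths in m; the calibration is good to about 2 mm. A picture is of the moment at which its call begins: read the wrist's pose just before it. camera_params takes no time and is no camera call.
- env.sign_off(): hands the job in; it is judged then, once.
The state is a dict: "time_s": time; "joint_pos": joint angles; "joint_velocities": joint speeds; "joint_efforts": joint torques, N m; "ee_pos": TCP position; "tool_rot": TCP orientation; "contact_force": force on the tool from outside, world axes, zero at the start; "ft_torque": the same for the moment, N m; "width": finger opening in m; "gripper_force": force on a finger pad.
Only numpy, scipy, OpenCV 4.12 (cv2) and the standard library are available. Lean on these libraries where they do the work, as an engineer would, in place of code of your own. Each camera call takes 0.05 s, during which the arm holds its last target. There are 200 camera calls.

## Working session

There is one attempt and no reset: what is moved stays moved. The work goes in short steps, Python scripts to look and compute and a tool call to move; the robot and the scene stay as the last step left them, time stands still between calls to the robot, and variables do not carry over. Pictures are saved under pics/ and viewed, at most 10 in all, crops included, and the job is handed in when it is done.

Besides the shell and the picture viewer there is one more tool, called after "Request:" as name(argument=value, ...), one argument or row to a line, values as JSON. step_arm: Moves the arm, as the interface text tells. Shift numbers are shares of 300 mm and turn numbers shares of pi/4 rad, none past 1 either way. Its arguments: {"type":"object","properties":{"series":{"type":"array"}},"required":["series"]}

```bash
ls; mkdir -p pics; python3 - <<'E'
from bench import env
import cv2,numpy as np
o=env.get_obs(); print({k:np.round(v,3) for k,v in o.items()})
for n in("side","top"):
    im=env.snapshot(n)[:,:,::-1]; np.save(f'pics/{n}0.npy',im); cv2.imwrite(f'pics/{n}0.png',cv2.resize(im,(800,600),interpolation=cv2.INTER_CUBIC))
    print(n,env.camera_params(n))
print(env.camera_params("wrist"))
E
```

```text
pics
{'time_s': np.float64(0.0), 'joint_pos': array([ 1.079,  0.616, -0.013,  1.425,  0.008,  1.103, -0.04 ]), 'joint_velocities': array([ 0.001, -0.001,  0.   , -0.   , -0.001, -0.001,  0.   ]), 'joint_efforts': array([ 0.0000e+00, -4.5894e+01,  2.0900e-01, -1.6574e+01, -6.1000e-02,
        2.0000e-02,  0.0000e+00]), 'ee_pos': array([ 0.292, -0.58 ,  0.193]), 'tool_rot': array([-3.054e+00, -7.250e-01,  1.000e-03]), 'contact_force': array([-0.345,  0.939, -0.796]), 'ft_torque': array([ 0.009,  0.032, -0.059]), 'gripper_force': np.float64(0.0), 'width': np.float64(0.093)}
side {'fov_y': 56.03234489548915, 'cx': 248.1719037925914, 'cy': 193.7848805368388, 'k1': -0.05254850793534133, 'rvec': array([ 0.26458449, -2.58519093,  1.55492218]), 'tvec': array([0.52123541, 0.14426908, 1.03263295])}
top {'fov_y': 42.706031914529376, 'cx': 258.3203741335662, 'cy': 190.96501391819973, 'k1': 0.029696142750251096, 'rvec': array([ 2.09315236, -2.13402538,  0.18491811]), 'tvec': array([-0.02335758,  0.53725428,  1.63638168])}
{'fov_y': 68.46700510354661, 'cx': 257.99511338934553, 'cy': 187.708725606903, 'k1': -0.0639456163501798, 'T_tool_cam': array([[-2.14509938e-04, -9.67528184e-01, -2.52763064e-01,
         7.01492107e-02],
       [ 9.99999948e-01, -1.46557343e-04, -2.87666899e-04,
         1.04188762e-04],
       [ 2.41281549e-04, -2.52763113e-01,  9.67528165e-01,
        -1.91092872e-01],
       [ 0.00000000e+00,  0.00000000e+00,  0.00000000e+00,
         1.00000000e+00]])}
```

View pics/top0.png

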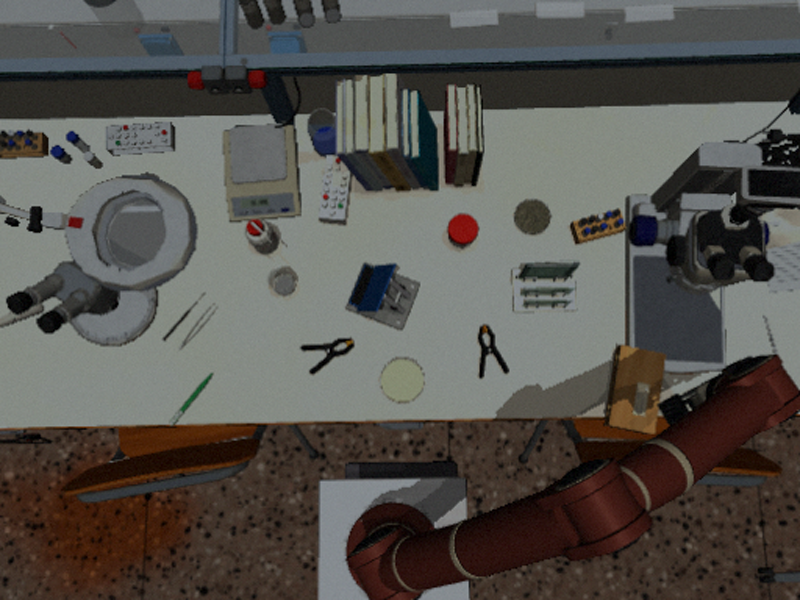

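View pics/side0.png

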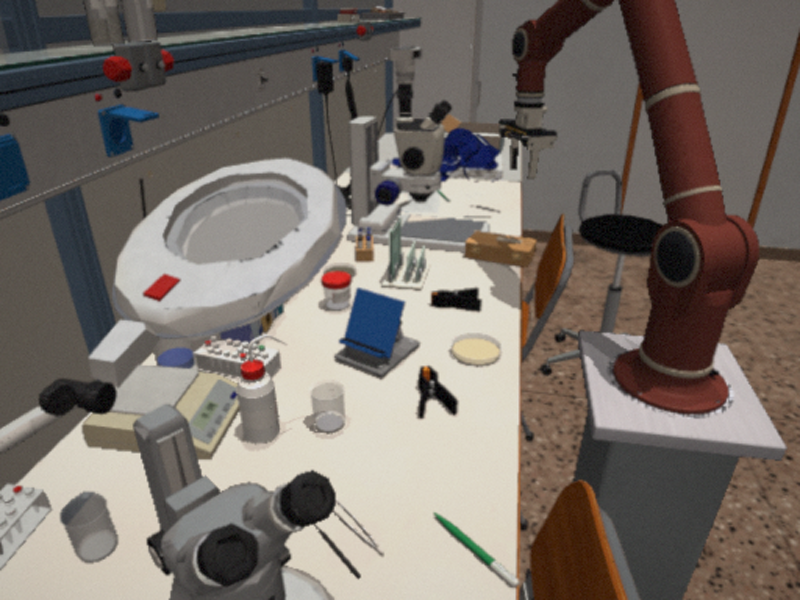

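The top view (800×600) shows the cassette in the rack near (550,268). The blue backrest is at (370,287), with its props to the right, so its open side faces left (+y). Clamp A is at (335,352) with its jaws to the right, and clamp B is at (490,350) with its jaws up. The dish is at (402,380), beaker (283,280), bottle (262,235) and cup (462,230).

```bash
cat > h.py <<'E'
from bench import env
import cv2,numpy as np
from scipy.spatial.transform import Rotation as R
def cam(n,obs=None):
    p=env.camera_params(n); f=192/np.tan(np.radians(p['fov_y']/2))
    K=np.array([[f,0,p['cx']],[0,f,p['cy']],[0,0,1]]); D=np.array([p['k1'],0,0,0.])
    if n=='wrist':
        T=np.eye(4); T[:3,:3]=R.from_rotvec(obs['tool_rot']).as_matrix(); T[:3,3]=obs['ee_pos']
        W=np.linalg.inv(T@p['T_tool_cam']); return K,D,W[:3,:3],W[:3,3]
    return K,D,R.from_rotvec(p['rvec']).as_matrix(),np.array(p['tvec'])
def unproj(c,px,z):
    K,D,Rm,t=c; u=cv2.undistortPoints(np.array(px,float).reshape(-1,1,2),K,D)[:,0]
    d=np.c_[u,np.ones(len(u))]@Rm; o=-Rm.T@t
    return o+d*((np.broadcast_to(z,len(u))-o[2])/d[:,2])[:,None]
def proj(c,P):
    K,D,Rm,t=c; return cv2.projectPoints(np.array(P,float).reshape(-1,1,3),cv2.Rodrigues(Rm)[0],t,K,D)[0][:,0]
def shot(n,name,crop=None,s=1.5625):
    o=env.get_obs(); im=np.ascontiguousarray(env.snapshot(n)[:,:,::-1]); c=cam(n,o)
    np.savez(f'pics/{name}.npz',im=im,K=c[0],D=c[1],R=c[2],t=c[3])
    if crop: x0,y0,x1,y1=crop; im=im[y0:y1,x0:x1]
    cv2.imwrite(f'pics/{name}.png',cv2.resize(im,None,fx=s,fy=s,interpolation=cv2.INTER_CUBIC)); return o
def load(name):
    d=np.load(f'pics/{name}.npz'); return d['im'],(d['K'],d['D'],d['R'],d['t'])
E
python3 - <<'E'
from h import *
c=cam('top')
for n,p,z in [('cassette top',(550,268),.147),('rack corners',(513,310),.01),('',(577,311),.01),('cradle foot',(405,327),.014),('',(420,291),.014),('panel',(370,287),.08),('clA jaw',(350,342),.03),('clA h1',(302,347),.03),('clA h2',(313,372),.03),('clB jaw',(485,326),.03),('clB h1',(482,376),.03),('clB h2',(507,373),.03),('dish',(402,380),.01),('cup',(462,230),.072),('beaker',(283,280),.05),('bottle',(258,232),.17),('books',(405,190),0.15)]:
    print(n,unproj(c,[np.array(p)/1.5625],z)[0].round(3))
E
```

```text
cassette top [ 0.576 -0.34   0.147]
rack corners [ 0.513 -0.278  0.01 ]
 [ 0.508 -0.42   0.01 ]
cradle foot [ 0.479 -0.035  0.014]
 [ 0.56  -0.07   0.014]
panel [0.558 0.038 0.08 ]
clA jaw [0.445 0.087 0.03 ]
clA h1 [0.436 0.193 0.03 ]
clA h2 [0.381 0.168 0.03 ]
clB jaw [ 0.475 -0.212  0.03 ]
clB h1 [ 0.365 -0.201  0.03 ]
clB h2 [ 0.37  -0.256  0.03 ]
dish [ 0.361 -0.026  0.01 ]
cup [ 0.684 -0.165  0.072]
beaker [0.584 0.233 0.05 ]
bottle [0.661 0.265 0.17 ]
books [ 0.752 -0.042  0.15 ]
```

Request:
step_arm(
  series=[0.2,0.5,0.3,0,0,0.3,1,0.6,1,0.3,0,0,1,1,0.6,1,0.3,0,0,1,1,0.6,1,0.3,0,0,1,1,0.6,1,0.3,0,0,1,1,0.6,1,0.3,0,0,1,1,0.6,1,0.3,0,0,1,1,0.6,1,0.3,0,0,1,1,0.6,1,0.3,0,0,1,1,0.6,1,0.3,0,0,1,1,0.6,1,0.3,0,0,1,1,0.6,1,0.3,0,0,1,1],
)

```text
time_s: 1.1
ee_pos: [0.4709, -0.2817, 0.2831]
tool_rot: [-2.547, -1.838, 0.003]
contact_force: [-0.6, -0.4, -0.1]
width: 0.0929
gripper_force: 0.0
```

Request:
step_arm(
  series=[0,0,0,0,0,0.4,0.4,0,0,0,0,0,0.4,0.4,0,0,0,0,0,0.4,0.4,0,0,0,0,0,0.4,0.4,0,0,0,0,0,0.4,0.4,0,0,0,0,0,0.4,0.4],
)

```text
time_s: 1.6
ee_pos: [0.4711, -0.2819, 0.2833]
tool_rot: [-2.231, -2.211, 0.001]
contact_force: [-0.0, -0.4, 0.2]
width: 0.0573
gripper_force: 0.0
```

```bash
python3 - <<'E'
from h import *
o=shot('wrist','w1'); print({k:np.round(v,3) for k,v in o.items()})
E
```

```text
{'time_s': np.float64(1.6), 'joint_pos': array([ 0.733,  0.398, -0.348,  1.569,  0.143,  1.201,  0.348]), 'joint_velocities': array([-0.013, -0.005, -0.006, -0.002, -0.001,  0.001,  0.006]), 'joint_efforts': array([ 1.4700e-01, -3.5888e+01, -2.1970e+00, -1.7112e+01, -4.6000e-02,
        4.6000e-02, -2.0000e-03]), 'ee_pos': array([ 0.471, -0.282,  0.283]), 'tool_rot': array([-2.231e+00, -2.211e+00,  1.000e-03]), 'contact_force': array([-0.025, -0.448,  0.165]), 'ft_torque': array([-0.018, -0.096, -0.007]), 'gripper_force': np.float64(0.0), 'width': np.float64(0.057)}
```

View pics/w1.png

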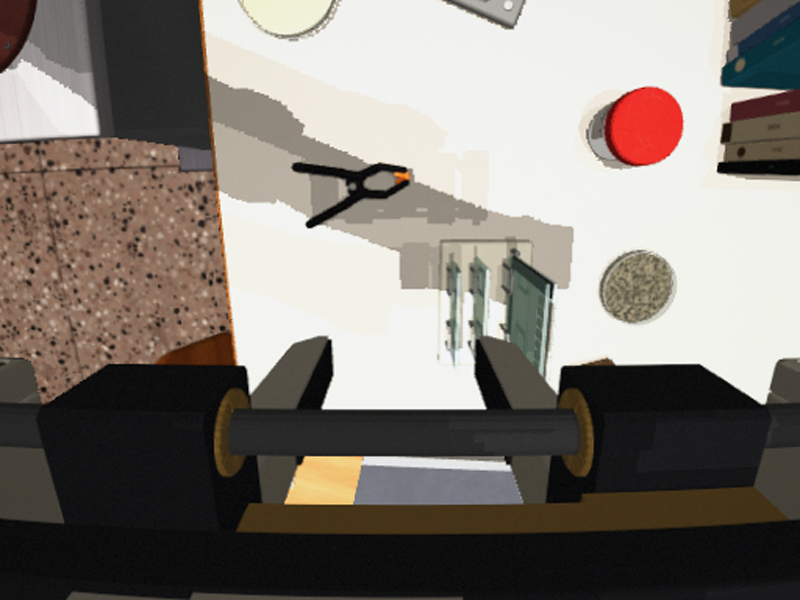

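The wrist view has +x to the right and +y up. Clamp B's jaws are at (405,176) and its handles at (298,167) and (310,224). The cassette is at (530,310), partly hidden by a finger. I'll take better viewpoints.

Request:
step_arm(
  series=[0.1,-0.5,0,0,0,0,0.4,0.1,-0.5,0,0,0,0,0.4,0.1,-0.5,0,0,0,0,0.4,0.1,-0.5,0,0,0,0,0.4,0.1,-0.5,0,0,0,0,0.4,0.1,-0.5,0,0,0,0,0.4,0.1,-0.5,0,0,0,0,0.4],
)

```text
time_s: 2.23
ee_pos: [0.5022, -0.4294, 0.2835]
tool_rot: [-2.226, -2.215, -0.002]
contact_force: [0.8, 0.2, -0.3]
width: 0.0373
gripper_force: 0.0
```

```bash
python3 - <<'E'
from h import *
o=shot('wrist','w2'); print(o['ee_pos'],o['tool_rot'],o['joint_pos'])
E
```

```text
[ 0.50221948 -0.42943645  0.28348744] [-2.22580943e+00 -2.21527098e+00 -1.67800829e-03] [ 0.83854738  0.59131704 -0.31092388  1.23259756  0.17456638  1.34460064
  0.53338217]
```

Request:
step_arm(
  series=[0,1,0,0,0,0,0.4,0,1,0,0,0,0,0.4,0,1,0,0,0,0,0.4,0,1,0,0,0,0,0.4,0,1,0,0,0,0,0.4,0,1,0,0,0,0,0.4,0,1,0,0,0,0,0.4,0,1,0,0,0,0,0.4],
)

```text
time_s: 2.95
ee_pos: [0.5016, -0.1192, 0.2855]
tool_rot: [-2.209, -2.231, -0.008]
contact_force: [0.1, 0.7, 0.5]
width: 0.0369
gripper_force: 0.0
```

Request:
step_arm(
  series=[-0.1,0.4,0,0,0,0,0.4,-0.1,0.4,0,0,0,0,0.4,-0.1,0.4,0,0,0,0,0.4,-0.1,0.4,0,0,0,0,0.4,-0.1,0.4,0,0,0,0,0.4,-0.1,0.4,0,0,0,0,0.4],
)

```text
time_s: 3.45
ee_pos: [0.4715, -0.0104, 0.2843]
tool_rot: [2.225, 2.216, -0.0]
contact_force: [0.7, 0.2, 0.1]
width: 0.0371
gripper_force: 0.0
```

```bash
python3 - <<'E'
from h import *
o=shot('wrist','w3'); print(o['ee_pos'],o['tool_rot'],o['joint_pos'])
a=load('w2')[0][60:260,100:400];b=load('w3')[0][0:225,50:350]
v=[cv2.resize(x,None,fx=1.95,fy=1.95,interpolation=cv2.INTER_CUBIC) for x in(a,b)]
# two crops, stacked
h=np.vstack([cv2.resize(a,None,fx=1.4,fy=1.4,interpolation=cv2.INTER_CUBIC),cv2.resize(b,None,fx=1.4,fy=1.4,interpolation=cv2.INTER_CUBIC)]); print(h.shape)
cv2.imwrite('pics/w2.png',cv2.resize(a,None,fx=2.66,fy=2.66,interpolation=cv2.INTER_CUBIC))
cv2.imwrite('pics/w3.png',cv2.resize(b,None,fx=2.66,fy=2.66,interpolation=cv2.INTER_CUBIC))
E
```

```text
[ 0.47154656 -0.01044776  0.28430636] [ 2.22451433e+00  2.21622200e+00 -2.07415023e-04] [ 0.31139486  0.27241886 -0.44008545  1.76070177  0.12814458  1.1356458
 -0.17228357]
(595, 420, 3)
```

View pics/w2.png

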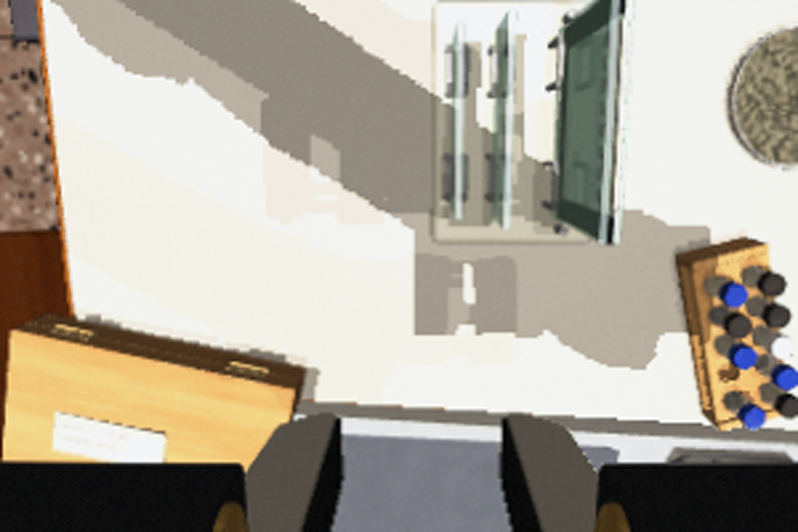

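View pics/w3.png

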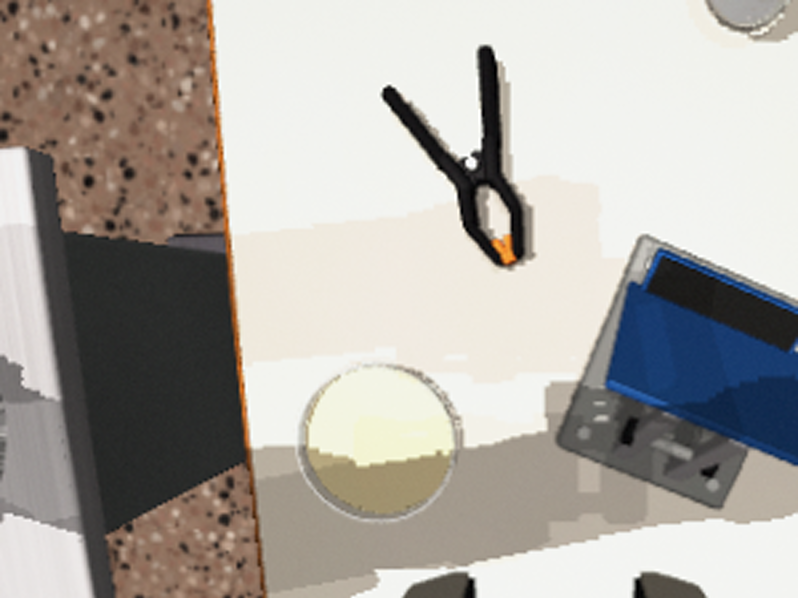

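In w2 (crop) the rack base corners are at (433,241) and (434,2), and the cassette's top −y end is at (600–621,242). In w3 (crop) the cradle foot corners are (645,236), (560,440) and (720,507). Clamp A's handle ends are (486,48) and (388,93), its jaw tip is (509,264), and the dish is at (381,442).

```bash
python3 - <<'E'
from h import *
S=2.66
_,c1=load('w1');_,c2=load('w2');_,c3=load('w3')
u=lambda c,p,z,off,s: unproj(c,[np.array(p)/s+off],z)[0]
w1=lambda p,z:u(c1,p,z,(0,0),1.5625); w2=lambda p,z:u(c2,p,z,(100,60),S); w3=lambda p,z:u(c3,p,z,(50,0),S)
pr=lambda n,*a:print(n,*[np.round(q*1000,1) for q in a])
pr('rack w2',w2((433,241),.005),w2((434,2),.005)); pr('rack w1',w1((440,241),.005),w1((533,241),.005),w1((437,364),.005))
pr('cass w2',w2((600,242),.14),w2((621,242),.14)); pr('cass w1',w1((548,287),.14),w1((553,282),.14))
f=[w3((645,236),.014),w3((560,440),.014),w3((720,507),.014)]; pr('foot',*f, np.linalg.norm(f[0]-f[1]),np.linalg.norm(f[2]-f[1]))
ex=(f[1]-f[0]);ex/=np.linalg.norm(ex);ey=np.array([-ex[1],ex[0],0]);pr('yaw deg/1000',np.degrees(np.arctan2(ex[1],ex[0]))/1000*np.ones(1))
o=f[1]-.105*ex+.058*ey; pr('cradle',o)
a=[w3((486,48),.030),w3((388,93),.030),w3((509,264),.030)]; m=(a[0]+a[1])/2; pr('A',*a,m,np.linalg.norm(a[0]-a[1]),np.linalg.norm(m-a[2]))
a=[w1((296,167),.030),w1((309,224),.030),w1((410,177),.030)]; m=(a[0]+a[1])/2; pr('B',*a,m,np.linalg.norm(a[0]-a[1]),np.linalg.norm(m-a[2]))
pr('dish',w3((381,442),.01))
E
```

```text
rack w2 [ 510.5 -417.9    5. ] [ 511.3 -277.3    5. ]
rack w1 [ 510.6 -277.2    5. ] [ 610.6 -277.8    5. ] [ 508.8 -419.     5. ]
cass w2 [ 583.1 -401.9  140. ] [ 592.6 -401.9  140. ]
cass w1 [ 585.  -295.3  140. ] [ 588.7 -291.3  140. ]
foot [526.4  98.1  14. ] [476.3 -23.2  14. ] [578.5 -66.9  14. ] 131.3 111.2
yaw deg/1000 [-112.4]
cradle [570.   51.7  14. ]
A [436.5 195.6  30. ] [382.3 173.4  30. ] [447.2  81.7  30. ] [409.4 184.5  30. ] 58.6 109.6
B [ 367.2 -199.4   30. ] [ 376.8 -255.2   30. ] [ 478.5 -210.5   30. ] [ 372.  -227.3   30. ] 56.6 107.9
dish [363.4 -24.6  10. ]
```

Request:
step_arm(
  series=[0.27,-0.13,-0.2,0,0,0,0.4,0.27,-0.13,-0.2,0,0,0,0.4,0.27,-0.13,-0.2,0,0,0,0.4,0.27,-0.13,-0.2,0,0,0,0.4,0.27,-0.13,-0.2,0,0,0,0.4],
)

```text
time_s: 3.92
ee_pos: [0.5526, -0.0518, 0.2221]
tool_rot: [-2.23, -2.209, 0.004]
contact_force: [-0.2, 0.8, 0.9]
width: 0.0368
gripper_force: 0.0
```

```bash
python3 - <<'E'
from h import *
o=shot('wrist','w4',(130,0,390,200),3); print(o['ee_pos'],o['tool_rot'])
E
```

```text
[ 0.55257512 -0.05178935  0.22211584] [-2.22990921 -2.20910917  0.00362309]
```

View pics/w4.png

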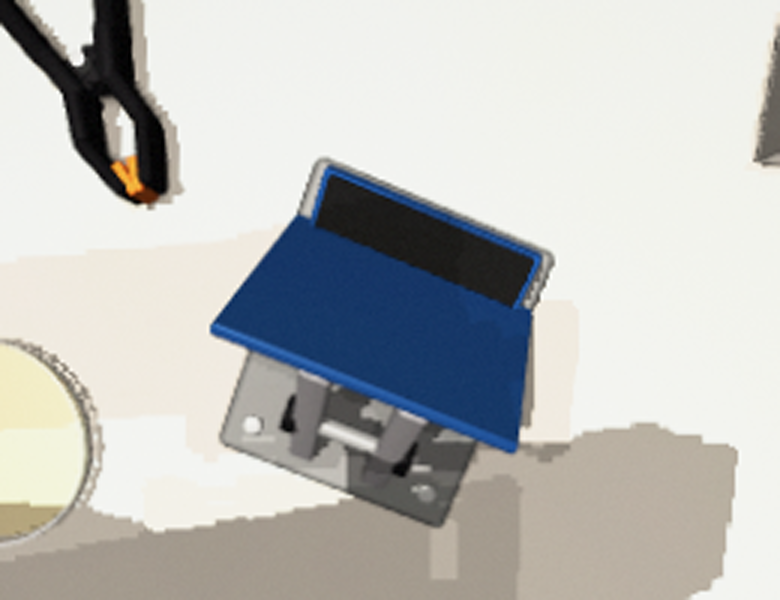

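In w4 (crop ×3, offset (130,0)) the panel's front face has its top edge at (212,324)–(519,440) and its seat corners at (302,215)–(531,309). The foot corners are (320,157), (553,257), (440,525) and (220,440).

```bash
cat > fit.py <<'E'
from h import *
from scipy.optimize import least_squares
_,c=load('w4')
s,co=np.sin(.49),np.cos(.49)
def pan(x,y,z): return [x*co+z*s, y, .04-x*s+z*co]
M=np.array([pan(0,-.055,.1),pan(0,.055,.1),pan(0,-.055,0),pan(0,.055,0),pan(0,-.045,0),pan(0,.045,0)])
px=np.array([(212,324),(519,440),(302,215),(531,309),(316,224),(523,307)])/3+[130,0]
F=np.array([[-.033,-.058,.008],[-.033,.058,.008],[.105,.058,.008],[.105,-.058,.008]])
pf=np.array([(320,157),(553,257),(440,525),(220,440)])/3+[130,0]
def W(v,P): return P@R.from_euler('z',v[2]).as_matrix().T+[v[0],v[1],0]
for nm,m,p in (('panel',M,px),('foot',F,pf),('both',np.r_[M,F],np.r_[px,pf])):
    r=least_squares(lambda v:(proj(c,W(v,m))-p).ravel(),[.57,.05,-1.95],loss='soft_l1')
    print(nm,r.x.round(4),np.degrees(r.x[2]).round(2),(r.fun.reshape(-1,2)).round(1).tolist())
np.save('cradle.npy',r.x)
E
python3 fit.py
```

```text
panel [ 0.5662  0.05   -1.9533] -111.91 [[0.4, -2.0], [1.4, 0.3], [-3.3, 0.2], [1.2, 1.9], [-0.4, 0.2], [-3.3, -0.4]]
foot [ 0.5659  0.0483 -1.9608] -112.34 [[-0.2, -0.8], [1.3, -0.5], [0.1, 1.5], [-1.1, 0.5]]
both [ 0.5661  0.0496 -1.9563] -112.09 [[0.2, -1.8], [1.0, 0.8], [-3.3, 0.4], [1.1, 2.4], [-0.5, 0.4], [-3.4, 0.1], [-0.3, -1.7], [1.4, -1.7], [0.7, 0.6], [-0.7, -0.1]]
```

Request:
step_arm(
  series=[0.118,-0.98,0,0,0,0,0.4,0.118,-0.98,0,0,0,0,0.4,0.118,-0.98,0,0,0,0,0.4,0.118,-0.98,0,0,0,0,0.4,0.118,-0.98,0,0,0,0,0.4,0.118,-0.98,0,0,0,0,0.4,0.118,-0.98,0,0,0,0,0.4,0.118,-0.98,0,0,0,0,0.4,0.118,-0.98,0,0,0,0,0.4,0.118,-0.98,-0.1,0,0,0,0.4,0.118,-0.98,-0.1,0,0,0,0.4],
)

```text
time_s: 4.88
ee_pos: [0.586, -0.3401, 0.1906]
tool_rot: [-2.218, -2.213, 0.002]
contact_force: [-1.5, 0.8, -1.3]
width: 0.0372
gripper_force: 0.0
```

```bash
python3 - <<'E'
from h import *
o=shot('wrist','w5',(150,90,350,240),4); print(o['ee_pos'],o['tool_rot'])
E
```

```text
[ 0.58600469 -0.34012685  0.1906165 ] [-2.21848043e+00 -2.21307589e+00  1.63022515e-03]
```

View pics/w5.png

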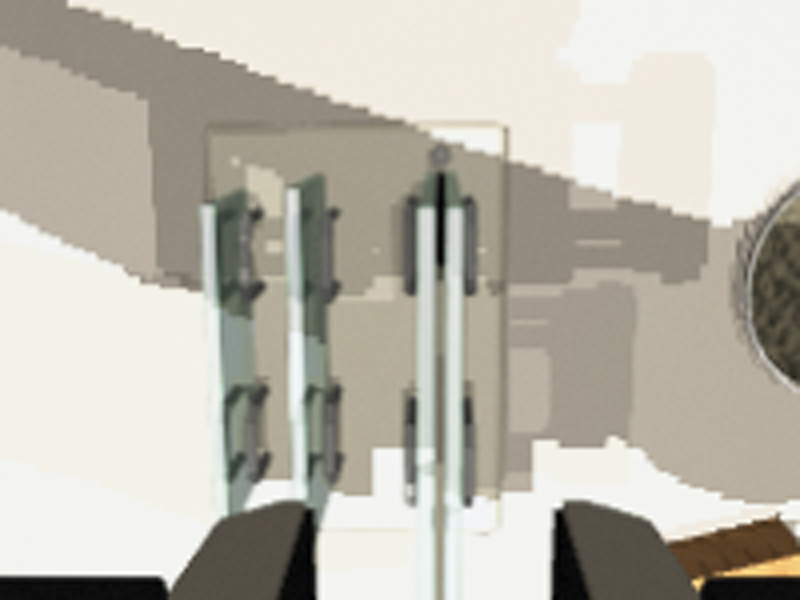

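The cassette (col 440, ×4 crop) sits centred between the fingers, at 312 and 555. I'll descend and grip.

Request:
step_arm(
  series=[0,0,-0.13,0,0,0,0.4,0,0,-0.2,0,0,0,0.4,0,0,-0.26,0,0,0,0.4,0,0,-0.26,0,0,0,0.4,0,0,-0.26,0,0,0,0.4,0,0,-0.26,0,0,0,0,0,0,-0.26,0,0,0,0,0,0,-0.26,0,0,0,0,0,0,-0.26,0,0,0,0,0,0,-0.26,0,0,0,0,0,0,-0.26,0,0,0,0,0,0,-0.26,0,0,0,0],
)

```text
time_s: 5.93
ee_pos: [0.5884, -0.3438, 0.1161]
tool_rot: [2.227, 2.215, 0.0]
contact_force: [0.2, 0.6, 1.6]
width: 0.0012
gripper_force: 30.0
```

```bash
python3 - <<'E'
from h import *
o=shot('wrist','w6',(150,90,350,290),3); print(o['ee_pos'],o['width'],o['gripper_force'])
c=cam('side'); p=proj(c,[[.588,-.345,.116],[.588,-.345,.14]]); print(p)
im=env.snapshot('side')[:,:,::-1]; x,y=p[0].astype(int); s=cv2.resize(np.ascontiguousarray(im[y-45:y+55,x-45:x+55]),(500,500),interpolation=cv2.INTER_CUBIC)
w=cv2.imread('pics/w6.png'); w=w[:500,100:400]
cv2.imwrite('pics/m6.png',np.hstack([s,w]))
E
```

```text
[ 0.58844181 -0.34383399  0.11607836] 0.0012240369740167873 30.00279039144516
[[252.4512874  149.55492993]
 [252.4411057  143.64116221]]
```

View pics/m6.png

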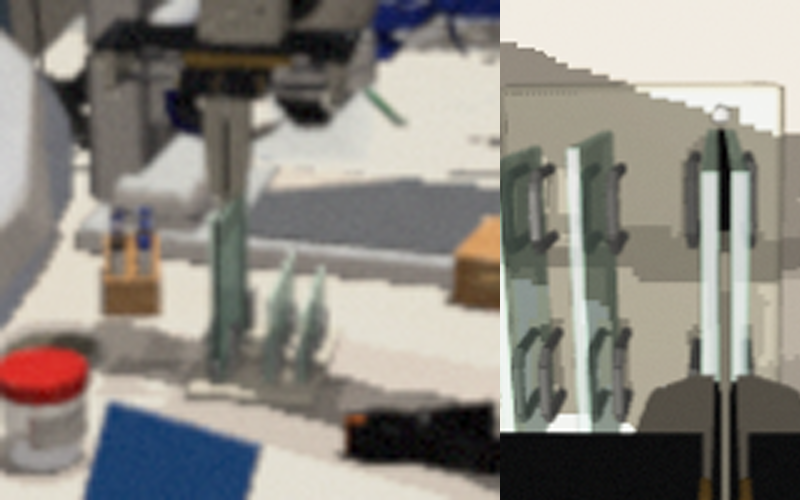

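```bash
python3 - <<'E'
from h import *
for n,off,s,w in(('w5',(150,90),4,.037),('w1',(0,0),1.5625,.057),('w6',(150,90),3,.001)):
    im,c=load(n); iR=np.linalg.inv
    p=env.camera_params('wrist')['T_tool_cam']
    P=np.array([[-.0075,-w/2,0],[.0075,-w/2,0],[.0075,w/2,0],[0.0075,w/2,-.019],[.0075,w/2+.017,0]])
    Pc=(np.c_[P,np.ones(5)]@np.linalg.inv(p).T)[:,:3]
    q=cv2.projectPoints(Pc,np.zeros(3),np.zeros(3),c[0],c[1])[0][:,0]; print(n,((q-off)*s).round())
E
```

```text
Traceback (most recent call last):
cv2.error: OpenCV(4.12.0) /io/opencv/modules/calib3d/src/calibration_base.cpp:1490: error: (-215:Assertion failed) npoints >= 0 && (depth == CV_32F || depth == CV_64F) in function 'projectPoints'
```

```bash
python3 - <<'E'
from h import *
for n,off,s,w in(('w5',(150,90),4,.037),('w1',(0,0),1.5625,.057),('w6',(150,90),3,.001)):
    im,c=load(n)
    p=env.camera_params('wrist')['T_tool_cam']
    P=np.array([[-.0075,-w/2,0],[.0075,-w/2,0],[.0075,w/2,0],[0.0075,w/2,-.019],[.0075,w/2+.017,0]])
    Pc=np.ascontiguousarray((np.c_[P,np.ones(5)]@np.linalg.inv(p).T)[:,:3])
    q=cv2.projectPoints(Pc.reshape(-1,1,3),np.zeros(3),np.zeros(3),c[0],c[1])[0][:,0]; print(n,((q-off)*s).round().tolist())
E
```

```text
w5 [[328.0, 538.0], [326.0, 459.0], [534.0, 459.0], [545.0, 495.0], [630.0, 459.0]]
w1 [[341.0, 351.0], [340.0, 320.0], [465.0, 320.0], [471.0, 334.0], [502.0, 320.0]]
w6 [[321.0, 403.0], [321.0, 344.0], [325.0, 344.0], [325.0, 372.0], [397.0, 344.0]]
```

The grip width of 1.2 mm suggests only the thin comb is between the fingertips, so the tips end about 25 mm above the stated TCP. I'll open, go lower and check against the width.

Request:
step_arm(
  series=[0,0,0,0,0,0,0.35,0,0,0,0,0,0,0.35,0,0,0,0,0,0,0.35,0,0,-0.04,0,0,0,0.35,0,0,-0.06,0,0,0,0.35,0,0,-0.06,0,0,0,0.35,0,0,-0.06,0,0,0,0,0,0,-0.06,0,0,0,0,0,0,-0.06,0,0,0,0,0,0,-0.06,0,0,0,0,0,0,-0.06,0,0,0,0],
)

```text
time_s: 6.95
ee_pos: [0.5882, -0.3438, 0.0981]
tool_rot: [-2.227, -2.215, 0.001]
contact_force: [-0.3, -1.1, 0.5]
width: 0.0095
gripper_force: 30.0
```

```bash
python3 - <<'E'
from h import *
_,c=load('w3'); q=[np.array(p)/2.66+[50,0] for p in((299,442),(463,442),(381,364),(381,521))]
for z in(0,.018): P=unproj(c,q,z); print(z,np.linalg.norm(P[0]-P[1]),np.linalg.norm(P[2]-P[3]))
exec(open('fit.py').read().split('for nm')[0])
for m,p in((M,px),(F,pf)):
    r=least_squares(lambda v:(proj(c,W(v,m)+[0,0,v[3]])-p).ravel(),[.57,.05,-1.95,0]) if 0 else None
_,c=load('w4')
for m,p in((M,px),(F,pf),(np.r_[M,F],np.r_[px,pf])):
    r=least_squares(lambda v:(proj(c,W(v,m)+[0,0,v[3]])-p).ravel(),[.57,.05,-1.95,0]); print(r.x.round(4),r.cost)
o=env.get_obs();print(o['ee_pos'],o['width'],o['gripper_force'])
E
```

```text
0 0.1064025519189687 0.10289651292301141
0.018 0.10237315161273906 0.09899988419367702
[ 5.6680e-01  5.0000e-02 -1.9523e+00 -1.7000e-03] 15.679410756413374
[ 0.5657  0.0486 -1.9587 -0.0079] 0.10080116999987407
[ 0.5665  0.0496 -1.956  -0.0041] 19.734927044850792
[ 0.58815291 -0.34377188  0.09806741] 0.009529482248530834 29.980599582195282
```

The width is now 9.5 mm, so the glass is held, and the fingertips are ≈27 mm above the reported TCP. The images agree with that offset. Next I'll work out the placing poses.

```bash
cat > g.py <<'E'
from h import *
v=np.load('cradle.npy'); ex=np.array([np.cos(v[2]),np.sin(v[2]),0]); ey=np.array([-ex[1],ex[0],0]); ez=np.array([0,0,1.])
s,co=np.sin(.49),np.cos(.49)
px=co*ex-s*ez; py=ey; pz=s*ex+co*ez; po=np.array([v[0],v[1],.04])
Rt=np.c_[-py,-px,-pz]
def go(pos,Rm,o=None,rp=None):
    o=o or env.get_obs(); d=(pos-(o['ee_pos'] if rp is None else rp))/.3
    r=(R.from_matrix(Rm)*R.from_rotvec(o['tool_rot']).inv()).as_rotvec()/(np.pi/4)
    return d.round(3),r.round(3)
cassT=po-.005*px-.0037*py+.088*pz
E
python3 - <<'E'
from g import *
print(np.linalg.det(Rt))
for n,P in(('above',cassT-.05*px+.12*ez),('pre',cassT-.025*px+.012*pz),('fin',cassT)): print(n,P.round(4),*go(P,Rt))
E
```

```text
0.9999999999999999
above [0.5653 0.0576 0.2635] [-0.076  1.338  0.552] [ 0.369 -0.55   1.484]
pre [0.5549 0.0319 0.1424] [-0.111  1.252  0.148] [ 0.369 -0.55   1.484]
fin [0.5487 0.0167 0.12  ] [-0.131  1.202  0.073] [ 0.369 -0.55   1.484]
```

Request:
step_arm(
  series=[0,0,0.04,0,0,0,0,0,0,0.1,0,0,0,0,0,0,0.2,0,0,0,0,0,0,0.3,0,0,0,0,0,0,0.4,0,0,0,0,0,0,0.5,0,0,0,0,0,0,0.55,0,0,0,0,0,0,0.57,0,0,0,0,0,0,0.57,0,0,0,0],
)

```text
time_s: 7.7
ee_pos: [0.5889, -0.3437, 0.2706]
tool_rot: [2.225, 2.214, 0.002]
contact_force: [0.2, 1.0, -2.6]
width: 0.0097
gripper_force: 30.0
```

Request:
step_arm(
  series=[0,0.06,0.02,0.02,-0.03,0.07,0,-0.01,0.16,0.04,0.045,-0.07,0.18,0,-0.02,0.27,0.06,0.075,-0.11,0.3,0,-0.025,0.38,0.06,0.105,-0.155,0.42,0,-0.03,0.48,0.06,0.135,-0.2,0.54,0,-0.04,0.58,0.06,0.16,-0.24,0.65,0,-0.04,0.64,0.06,0.18,-0.265,0.72,0,-0.04,0.67,0.06,0.185,-0.275,0.742,0,-0.04,0.67,0.06,0.185,-0.275,0.742,0],
)

```text
time_s: 8.45
ee_pos: [0.5748, -0.1409, 0.2852]
tool_rot: [1.457, 2.705, 0.388]
contact_force: [0.6, -0.6, -3.0]
width: 0.0096
gripper_force: 30.0
```

Request:
step_arm(
  series=[0,0.06,0,0.02,-0.03,0.07,0,-0.01,0.16,0,0.045,-0.07,0.18,0,-0.02,0.27,0,0.075,-0.11,0.3,0,-0.025,0.38,0,0.105,-0.155,0.42,0,-0.03,0.48,0,0.135,-0.2,0.54,0,-0.04,0.58,0,0.16,-0.24,0.65,0,-0.04,0.64,0,0.18,-0.265,0.72,0,-0.04,0.67,0,0.185,-0.275,0.742,0,-0.04,0.67,0,0.185,-0.275,0.742,0,-0.04,0.67,0,0.185,-0.275,0.742,0],
)

```text
time_s: 9.28
ee_pos: [0.5649, 0.0564, 0.286]
tool_rot: [0.572, 2.906, 0.725]
contact_force: [-0.4, -0.9, -3.4]
width: 0.0096
gripper_force: 30.0
```

```bash
python3 - <<'E'
from g import *
o=env.get_obs(); print(o['ee_pos'],o['joint_pos'].round(2),o['width'])
for n,P in(('above',cassT-.05*px+.12*ez),('pre',cassT-.025*px+.012*pz),('p2',cassT-.003*px+.012*pz),('p3',cassT-.003*px+.004*pz),('fin',cassT)): print(n,P.round(4),*go(P,Rt))
E
```

```text
[0.56490438 0.05638036 0.28601124] [ 0.77  0.49 -0.95  1.72 -0.05  0.89  1.13] 0.009561017314661293
above [0.5653 0.0576 0.2635] [ 0.001  0.004 -0.075] [ 0.001 -0.002  0.004]
pre [0.5549 0.0319 0.1424] [-0.033 -0.082 -0.479] [ 0.001 -0.002  0.004]
p2 [0.5476 0.0139 0.132 ] [-0.058 -0.142 -0.513] [ 0.001 -0.002  0.004]
p3 [0.549  0.0174 0.1249] [-0.053 -0.13  -0.537] [ 0.001 -0.002  0.004]
fin [0.5487 0.0167 0.12  ] [-0.054 -0.132 -0.553] [ 0.001 -0.002  0.004]
```

Request:
step_arm(
  series=[0,0,-0.075,0,0,0.004,0,-0.01,-0.02,-0.17,0,0,0.004,0,-0.02,-0.045,-0.27,0,0,0.004,0,-0.028,-0.065,-0.36,0,0,0.004,0,-0.033,-0.082,-0.44,0,0,0.004,0,-0.033,-0.082,-0.479,0,0,0.004,0,-0.045,-0.11,-0.497,0,0,0.004,0,-0.058,-0.142,-0.513,0,0,0.004,0,-0.058,-0.142,-0.513,0,0,0.004,0,-0.058,-0.142,-0.513,0,0,0.004,0],
)

```text
time_s: 10.12
ee_pos: [0.5478, 0.0138, 0.1333]
tool_rot: [0.567, 2.905, 0.727]
contact_force: [0.1, 0.7, -2.2]
width: 0.01
gripper_force: 30.0
```

```bash
python3 - <<'E'
from g import *
o=env.get_obs(); print(o['ee_pos'],o['contact_force'],o['ft_torque'],o['width'])
for n,P in(('p3',cassT-.003*px+.004*pz),('fin',cassT)): print(n,P.round(4),*go(P,Rt))
c=cam('side'); q=proj(c,[po+.06*pz])[0].astype(int); im=np.ascontiguousarray(env.snapshot('side')[:,:,::-1])
x,y=q; S=cv2.resize(im[y-50:y+50,x-50:x+50],(600,600),interpolation=cv2.INTER_CUBIC); cv2.imwrite('pics/s7.png',S)
E
```

```text
[0.54783528 0.0137739  0.13330333] [ 0.07751151  0.68048539 -2.24712841] [-0.73873866  0.21671415  0.01410409] 0.010048360308630091
p3 [0.549  0.0174 0.1249] [ 0.004  0.012 -0.028] [-0.     0.001  0.   ]
fin [0.5487 0.0167 0.12  ] [ 0.003  0.01  -0.044] [-0.     0.001  0.   ]
```

View pics/s7.png

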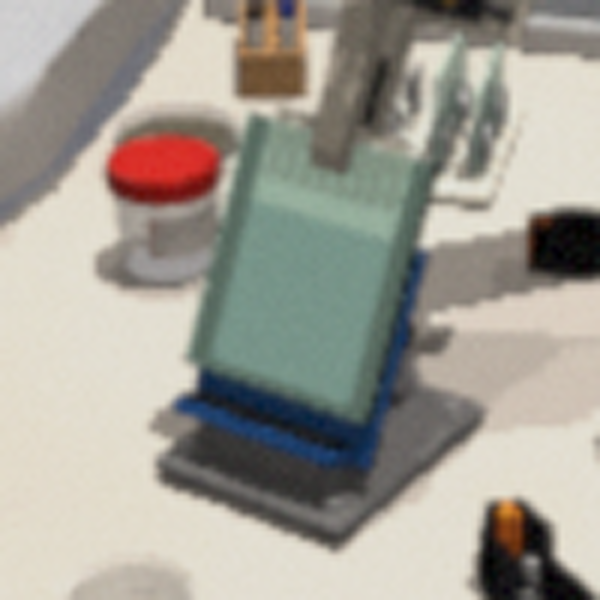

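The side view shows the cassette held parallel to the panel, a little in front of it and above the ledge. I'll lower it gently.

Request:
step_arm(
  series=[0.002,0.006,-0.014,0,0,0,0,0.004,0.012,-0.028,0,0,0,0,0.004,0.012,-0.034,0,0,0,0,0.004,0.012,-0.034,0,0,0,0],
)

```text
time_s: 10.5
ee_pos: [0.5479, 0.0199, 0.1225]
tool_rot: [0.561, 2.909, 0.729]
contact_force: [0.3, -0.2, -2.6]
width: 0.0097
gripper_force: 30.0
```

Request:
step_arm(
  series=[0.001,0.002,-0.005,0,0,0,0,0.001,0.002,-0.01,0,0,0,0,0.001,0.002,-0.01,0,0,0,0],
)

```text
time_s: 10.75
ee_pos: [0.5478, 0.0197, 0.1219]
tool_rot: [0.562, 2.909, 0.727]
contact_force: [-11.0, -6.7, 19.1]
width: 0.0095
gripper_force: 30.0
```

Request:
step_arm(
  series=[0.004,-0.007,0.009,0,0,0,0,0.004,-0.007,0.009,0,0,0,0,0.001,-0.015,0.004,0,0,0,0,0.001,-0.015,0.004,0,0,0,0,0.001,-0.015,0.004,0,0,0,0],
)

```text
time_s: 11.17
ee_pos: [0.5487, 0.0155, 0.1204]
tool_rot: [0.563, 2.908, 0.729]
contact_force: [-0.2, 0.5, -2.4]
width: 0.0095
gripper_force: 30.0
```

```bash
python3 - <<'E'
from g import *
o=env.get_obs(); B=np.c_[px,py,pz]
print(((o['ee_pos']-cassT)@B*1000).round(1),'F panel',(o['contact_force']@B).round(1),'tq',(o['ft_torque']@B).round(2),(R.from_matrix(Rt.T)*R.from_rotvec(o['tool_rot'])).as_rotvec().round(3),o['width'])
E
```

```text
[0.8 0.5 0.9] F panel [ 0.8 -0.4 -2.3] tq [ 0.19 -0.65  0.08] [-0.001  0.003 -0.002] 0.009511772179302817
```

Request:
step_arm(
  series=[-0.002,-0.004,-0.002,0,0,0,0,-0.002,-0.004,-0.002,0,0,0,0,-0.001,-0.003,-0.005,0,0,0,0,-0.001,-0.003,-0.005,0,0,0,0],
)

```text
time_s: 11.5
ee_pos: [0.5486, 0.0153, 0.1201]
tool_rot: [0.562, 2.908, 0.73]
contact_force: [-0.5, 1.1, 1.7]
width: 0.0097
gripper_force: 30.0
```

```bash
python3 - <<'E'
from g import *
o=env.get_obs(); B=np.c_[px,py,pz]
print(((o['ee_pos']-cassT)@B*1000).round(1),'F panel',(o['contact_force']@B).round(1),'tq',(o['ft_torque']@B).round(2))
E
```

```text
[1.1 0.4 0.7] F panel [-1.5 -0.9  1.1] tq [-0.24  0.01 -0.03]
```

Request:
step_arm(
  series=[0,0,0,0,0,0,0.3,0,0,0,0,0,0,0.3,0,0,0,0,0,0,0.3,0,0,0,0,0,0,0.3,-0.005,-0.012,0.024,0,0,0,0.3,-0.015,-0.037,0.075,0,0,0,0.3,-0.035,-0.087,0.175,0,0,0,0.3,-0.055,-0.136,0.275,0,0,0,0.3,-0.07,-0.174,0.353,0,0,0,0.3,-0.07,-0.174,0.353,0,0,0,0.3],
)

```text
time_s: 12.33
ee_pos: [0.5303, -0.041, 0.2296]
tool_rot: [0.566, 2.899, 0.723]
contact_force: [-0.4, 0.3, -0.2]
width: 0.0277
gripper_force: 0.0
```

```bash
python3 - <<'E'
from g import *
print(env.get_obs()['ee_pos'])
c=cam('side'); q=proj(c,[po+.06*pz])[0].astype(int); im=np.ascontiguousarray(env.snapshot('side')[:,:,::-1])
np.save('pics/s8.npy',im)
t=np.ascontiguousarray(env.snapshot('top')[:,:,::-1]); q2=proj(cam('top'),[po+.06*pz])[0].astype(int)
f=lambda im,q,r:cv2.resize(im[q[1]-r:q[1]+r,q[0]-r:q[0]+r],(400,400),interpolation=cv2.INTER_CUBIC)
cv2.imwrite('pics/s8.png',np.hstack([f(im,q,45),f(t,q2,45)]))
E
```

```text
[ 0.53032603 -0.04103188  0.22962642]
```

View pics/s8.png

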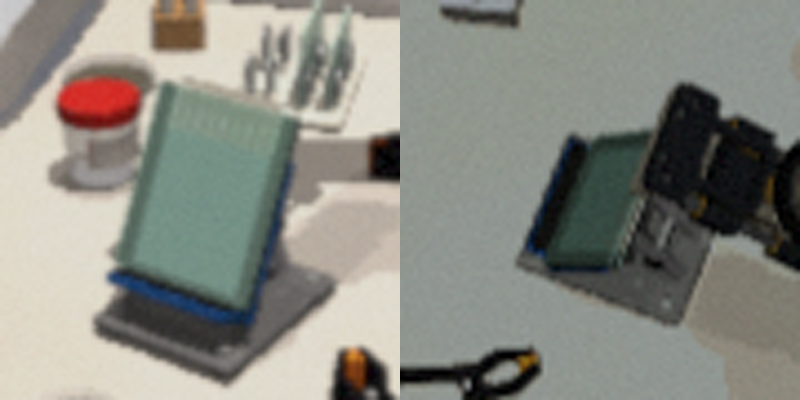

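The cassette is seated flat on the ledge against the backrest in both views (left: side, right: top). Next is clamp A for the near side, then clamp B for the far side. From here I measure by code only.

```bash
cat >> g.py <<'E'
def down(yaw): # tool y at yaw (deg), pointing down
    a=np.radians(yaw); y=np.array([np.cos(a),np.sin(a),0]); z=-ez; return np.c_[np.cross(y,z),y,z]
def orange(n,o=None):
    o=o or env.get_obs(); im=env.snapshot(n); h=cv2.cvtColor(im,cv2.COLOR_RGB2HSV)
    m=((h[...,0]>8)&(h[...,0]<22)&(h[...,1]>190)&(h[...,2]>110)).astype(np.uint8)
    k,_,st,ce=cv2.connectedComponentsWithStats(m); return cam(n,o),[(st[i,4],ce[i],st[i,:4]) for i in range(1,k) if st[i,4]>4]
E
python3 - <<'E'
from g import *
print(*go(np.array([.4165,.165,.10]),down(21.3)))
print(env.get_obs()['joint_pos'].round(2))
# refine clamps by dark mask: fit line of axis from w3, w1
for n,roi in(('w3',(185,10,255,110)),('w1',(180,95,270,150))):
    im,c=load(n); x0,y0,x1,y1=roi; g=im[y0:y1,x0:x1].astype(int)
    m=(g.max(2)<70).astype(np.uint8); k,l,st,ce=cv2.connectedComponentsWithStats(m); i=1+st[1:,4].argmax()
    ys,xs=np.nonzero(l==i); P=unproj(c,np.c_[xs+x0,ys+y0],.03)[:,:2]*1000
    print(n,st[i],'x',P[:,0].min().round(),P[:,0].max().round(),'y',P[:,1].min().round(),P[:,1].max().round())
    from collections import Counter
    for ax in((np.array([.363,-.932]) if n=='w3' else np.array([.9866,.163])),):
        t=P@ax; u=P@np.array([-ax[1],ax[0]]); print('t',t.min().round(1),t.max().round(1))
        for tt in np.arange(t.min()+2,t.max(),8): q=u[abs(t-tt)<2]; print(int(tt-t.max()),q.min().round(1),q.max().round(1),((q.min()+q.max())/2).round(1))
E
```

```text
[-0.371  0.679 -0.419] [-0.45   0.457 -1.017]
[ 0.98  0.56 -0.98  1.83 -0.01  0.83  1.3 ]
w3 [  9   7  53  83 962] x 379.0 455.0 y 82.0 197.0
t -26.4 85.2
-109 416.1 479.6 447.8
-101 417.2 479.2 448.2
-93 419.8 477.1 448.5
-85 422.5 474.3 448.4
-77 425.2 472.2 448.7
-69 427.9 469.1 448.5
-61 429.8 465.4 447.6
-53 433.1 462.3 447.7
-45 434.0 460.4 447.2
-37 432.0 462.7 447.4
-29 430.6 464.2 447.4
-21 432.6 463.5 448.0
-13 434.5 460.2 447.4
-5 437.9 457.5 447.7
w1 [  7   9  75  42 827] x 363.0 476.0 y -258.0 -195.0
t 326.0 435.0
-107 -315.8 -253.5 -284.6
-99 -315.1 -253.2 -284.1
-91 -311.9 -256.3 -284.1
-83 -310.2 -259.1 -284.7
-75 -306.8 -260.5 -283.6
-67 -304.8 -263.6 -284.2
-59 -301.7 -266.6 -284.2
-51 -298.6 -269.5 -284.0
-43 -297.2 -270.8 -284.0
-35 -298.5 -268.3 -283.4
-27 -300.2 -267.7 -283.9
-19 -298.2 -269.2 -283.7
-11 -296.3 -272.0 -284.2
-3 -292.0 -275.1 -283.5
```

Request:
step_arm(
  series=[-0.05,0.05,0.03,-0.05,0.05,-0.1,1,-0.12,0.17,0.03,-0.1,0.1,-0.22,1,-0.2,0.3,0.03,-0.16,0.16,-0.36,1,-0.27,0.43,0.03,-0.22,0.22,-0.5,1,-0.32,0.54,0,-0.28,0.28,-0.64,1,-0.36,0.63,-0.03,-0.34,0.34,-0.78,1,-0.371,0.679,-0.08,-0.39,0.4,-0.89,1,-0.371,0.679,-0.15,-0.43,0.437,-0.97,1,-0.371,0.679,-0.2,-0.44,0.45,-1,1,-0.371,0.679,-0.22,-0.44,0.45,-1,1,-0.371,0.679,-0.22,-0.44,0.45,-1,1],
)

```text
time_s: 13.35
ee_pos: [0.4139, 0.1687, 0.1565]
tool_rot: [-1.744, -2.606, -0.012]
contact_force: [-1.1, 0.1, -0.5]
width: 0.0923
gripper_force: 0.0
```

```bash
python3 - <<'E'
from g import *
o=env.get_obs();print(o['ee_pos'],o['joint_pos'].round(2))
for z in(.06,.0,-.016):print(*go(np.array([.4167,.1645,z]),down(21.3)))
c,L=orange('wrist')
for a,ce,b in L: print(a,ce.round(1),b,unproj(c,[ce],.016)[0].round(4))
E
```

```text
[0.41393425 0.16865189 0.15652742] [-0.04  0.4  -0.53  2.02  0.27  0.79 -0.34]
[ 0.009 -0.014 -0.322] [-0.012 -0.    -0.025]
[ 0.009 -0.014 -0.522] [-0.012 -0.    -0.025]
[ 0.009 -0.014 -0.575] [-0.012 -0.    -0.025]
451 [156.8 111. ] [118   0  77 238] [0.2785 0.1944 0.016 ]
71 [256.  243.6] [252 239   9  11] [0.4464 0.0853 0.016 ]
```

Request:
step_arm(
  series=[0.009,-0.014,-0.1,-0.012,0,-0.025,1,0.009,-0.014,-0.2,-0.012,0,-0.025,1,0.009,-0.014,-0.3,-0.012,0,-0.025,1,0.009,-0.014,-0.4,-0.012,0,-0.025,1,0.009,-0.014,-0.48,-0.012,0,-0.025,1,0.009,-0.014,-0.51,-0.012,0,-0.025,1,0.009,-0.014,-0.52,-0.012,0,-0.025,1,0.009,-0.014,-0.52,-0.012,0,-0.025,1],
)

```text
time_s: 14.07
ee_pos: [0.4189, 0.1614, 0.0035]
tool_rot: [1.778, 2.585, 0.007]
contact_force: [0.6, 0.1, 0.4]
width: 0.0932
gripper_force: 0.0
```

Request:
step_arm(
  series=[0,0,-0.01,0,0,0,1,0,0,-0.02,0,0,0,1,0,0,-0.03,0,0,0,1,0,0,-0.03,0,0,0,1],
)

```text
time_s: 14.4
ee_pos: [0.4191, 0.1618, -0.0055]
tool_rot: [1.778, 2.584, 0.008]
contact_force: [-0.3, -0.1, -0.1]
width: 0.0932
gripper_force: 0.0
```

Request:
step_arm(
  series=[-0.008,0.009,-0.015,0,0,0,1,-0.008,0.009,-0.035,0,0,0,1,-0.008,0.009,-0.035,0,0,0,1],
)

```text
time_s: 14.65
ee_pos: [0.4157, 0.1646, -0.0171]
tool_rot: [1.777, 2.586, 0.005]
contact_force: [-0.4, 0.4, -0.2]
width: 0.093
gripper_force: 0.0
```

Request:
step_arm(
  series=[0,0,0,0,0,0,0,0,0,0,0,0,0,0,0,0,0,0,0,0,0,0,0,0,0,0,0,0,0,0,0,0,0,0,0,0,0,0,0,0,0,0,0,0,0,0,0,0,0],
)

```text
time_s: 15.23
ee_pos: [0.4165, 0.1646, -0.0162]
tool_rot: [1.778, 2.585, 0.007]
contact_force: [0.3, 0.4, -0.0]
width: 0.0513
gripper_force: 8.6
```

```bash
cat >> g.py <<'E'
def near_orange(o):
    c,L=orange('wrist',o); T=R.from_rotvec(o['tool_rot']).as_matrix()
    for a,ce,b in L:
        if a<400: print(a,ce.round(1),b)
    return c
E
python3 - <<'E'
from g import *
o=env.get_obs();print(o['ee_pos'],o['tool_rot'],o['width'],o['gripper_force'])
near_orange(o)
E
```

```text
[ 0.4165261   0.16458538 -0.01618448] [1.77777574 2.58463721 0.00713171] 0.05126121598923113 8.63724562805146
```

Request:
step_arm(
  series=[0,0,0,0,0,0,0,0,0,0,0,0,0,0,0,0,0,0,0,0,0,0,0,0,0,0,0,0,0,0,0,0,0,0,0,0,0,0,0,0,0,0],
)

```text
time_s: 15.78
ee_pos: [0.4169, 0.1647, -0.0161]
tool_rot: [1.778, 2.584, 0.008]
contact_force: [1.6, 0.3, 1.3]
width: 0.0316
gripper_force: 30.0
```

```bash
python3 - <<'E'
from g import *
o=env.get_obs();print(o['ee_pos'],o['tool_rot'],o['width'],o['gripper_force'])
im=env.snapshot('wrist'); np.save('pics/c1.npy',im); h=cv2.cvtColor(im,cv2.COLOR_RGB2HSV)
for lo in(150,120): 
    m=((h[...,0]>5)&(h[...,0]<25)&(h[...,1]>lo)&(h[...,2]>60)).astype(np.uint8); m[:, :170]=0
    k,_,st,ce=cv2.connectedComponentsWithStats(m); print([(st[i].tolist(),ce[i].round(1).tolist()) for i in range(1,k) if st[i,4]>5])
c=cam('wrist',o); T=R.from_rotvec(o['tool_rot']).as_matrix()
print(proj(c,[o['ee_pos']+T@[sx*.082,d,-.032] for sx in(1,-1) for d in(-.015,0,.015)]))
E
```

```text
[ 0.41692266  0.16474332 -0.01610732] [1.7776029  2.58426657 0.00808149] 0.03156704621947126 29.95404213666916
[([188, 250, 15, 56, 403], [193.6, 277.5]), ([314, 250, 15, 56, 406], [322.3, 277.1]), ([170, 314, 283, 27, 5507], [315.5, 329.3])]
[([188, 250, 15, 56, 417], [193.6, 277.3]), ([314, 250, 15, 56, 428], [322.4, 276.8]), ([170, 314, 283, 27, 5510], [315.5, 329.3])]
[[229.59080822  91.24063345]
 [257.41761399  91.17071617]
 [285.24586362  91.22381961]
 [236.03001565 341.10171162]
 [257.59882097 341.15803886]
 [279.16821762 341.09254959]]
```

Clamp A is fully squeezed (width ≈32 mm, 30 N). I'll compute the near-side path.

```bash
cat >> g.py <<'E'
def clampT(side,inn=.012,zc=.050,off=.032,x=-.0015,L=.082): # side -1 near, +1 far
    return po+x*px+side*py*(.055-inn+L)+pz*(zc-off)
E
python3 - <<'E'
from g import *
f=clampT(-1); print(f, np.linalg.norm(f[:2]))
for n,P in(('W2',f-.035*py+.10*pz),('W3',f-.035*py),('fin',f)): print(n,P.round(4),*go(P,Rt))
E
```

```text
[0.44755252 0.0899672  0.05658793] 0.45650559407125174
W2 [0.3974 0.0595 0.1448] [-0.065 -0.351  0.536] [ 0.444 -0.45   1.023]
W3 [0.4151 0.1031 0.0566] [-0.006 -0.205  0.242] [ 0.444 -0.45   1.023]
fin [0.4476 0.09   0.0566] [ 0.102 -0.249  0.242] [ 0.444 -0.45   1.023]
```

Request:
step_arm(
  series=[0,0,0.03,0,0,0,0,0,0,0.1,0,0,0,0,0,0,0.2,0,0,0,0,0,0,0.3,0,0,0,0,0,0,0.4,0,0,0,0,0,0,0.5,0,0,0,0,0,0,0.5,0,0,0,0,0,0,0.5,0,0,0,0],
)

```text
time_s: 16.5
ee_pos: [0.4166, 0.1642, 0.1345]
tool_rot: [1.778, 2.583, 0.008]
contact_force: [-0.2, -0.1, -1.4]
width: 0.0315
gripper_force: 30.0
```

Request:
step_arm(
  series=[-0.01,-0.03,0.02,0.04,-0.04,0.09,0,-0.02,-0.08,0.036,0.09,-0.09,0.21,0,-0.03,-0.14,0.036,0.15,-0.15,0.34,0,-0.04,-0.2,0.036,0.21,-0.21,0.48,0,-0.05,-0.26,0.036,0.27,-0.27,0.62,0,-0.06,-0.31,0.036,0.33,-0.33,0.76,0,-0.065,-0.34,0.036,0.38,-0.39,0.89,0,-0.065,-0.351,0.036,0.42,-0.43,0.98,0,-0.065,-0.351,0.036,0.43,-0.437,0.993,0,-0.065,-0.351,0.036,0.43,-0.437,0.993,0,-0.065,-0.351,0.036,0.43,-0.437,0.993,0],
)

```text
time_s: 17.42
ee_pos: [0.3955, 0.059, 0.1433]
tool_rot: [0.61, 2.909, 0.708]
contact_force: [0.0, 0.5, -0.9]
width: 0.0318
gripper_force: 30.0
```

```bash
cat >> g.py <<'E'
B=np.c_[px,py,pz]
def st(f):
    o=env.get_obs(); print('err mm',((o['ee_pos']-f)@B*1000).round(1),'F',(o['contact_force']@B).round(1),'rot',(R.from_matrix(Rt.T)*R.from_rotvec(o['tool_rot'])).as_rotvec().round(3),'w',o['width'].round(4),o['gripper_force'].round(1),'j',o['joint_pos'].round(2))
E
python3 - <<'E'
from g import *
f=clampT(-1); st(f)
for n,P in(('W2',f-.035*py+.10*pz),('W3',f-.035*py),('fin',f)): print(n,P.round(4),*go(P,Rt))
E
```

```text
Traceback (most recent call last):
  File "g.py", line 26, in st
    o=env.get_obs(); print('err mm',((o['ee_pos']-f)@B*1000).round(1),'F',(o['contact_force']@B).round(1),'rot',(R.from_matrix(Rt.T)*R.from_rotvec(o['tool_rot'])).as_rotvec().round(3),'w',o['width'].round(4),o['gripper_force'].round(1),'j',o['joint_pos'].round(2))
                                                                                                                                                                                            ^^^^^^^^^^^^^^^^
AttributeError: 'float' object has no attribute 'round'
```

Reachable. I'll fix the print and continue.

```bash
sed -i "s/o\['width'\].round(4),o\['gripper_force'\].round(1)/np.round(o['width'],4),np.round(o['gripper_force'],1)/" g.py; python3 - <<'E'
from g import *
f=clampT(-1); st(f)
for n,P in(('W3',f-.035*py),('fin',f)): print(n,P.round(4),*go(P,Rt))
# pads: look in top view for orange near expected mouth
m=f+.082*py+.032*pz-.035*py+.1*pz
c,L=orange('top'); print(proj(c,[m+.015*px,m-.015*px]))
for a,ce,b in L: print(a,ce.round(1),b)
c,L=orange('side'); print(proj(c,[m+.015*px,m-.015*px]))
for a,ce,b in L: print(a,ce.round(1),b)
E
```

```text
err mm [  1.8 -36.6  99.3] F [ 0.  -0.2 -1. ] rot [ 0.015 -0.003  0.027] w 0.0318 30.0 j [ 1.01  0.56 -1.19  2.32  0.26  0.38  0.87]
W3 [0.4151 0.1031 0.0566] [ 0.065  0.147 -0.289] [ 0.013 -0.019  0.032]
fin [0.4476 0.09   0.0566] [ 0.173  0.103 -0.289] [ 0.013 -0.019  0.032]
[[246.68304495 207.18334277]
 [238.6878926  203.52092587]]
[[271.36974211 178.76613375]
 [266.65566048 177.62656791]]
8 [359.  151.5] [359 148   1   8]
7 [360. 162.] [360 159   1   7]
11 [358.8 170.1] [358 167   3   8]
79 [335.1 205.1] [334 194   4  27]
234 [386.3 348.6] [373 309  26  75]
```

Request:
step_arm(
  series=[0.005,0.01,-0.03,0.006,-0.01,0.016,0,0.02,0.05,-0.1,0.013,-0.019,0.032,0,0.04,0.09,-0.18,0.013,-0.019,0.032,0,0.055,0.125,-0.245,0.013,-0.019,0.032,0,0.065,0.147,-0.289,0.013,-0.019,0.032,0,0.065,0.147,-0.289,0.013,-0.019,0.032,0,0.065,0.147,-0.289,0.013,-0.019,0.032,0],
)

```text
time_s: 18.1
ee_pos: [0.4158, 0.1047, 0.058]
tool_rot: [0.557, 2.906, 0.724]
contact_force: [-0.1, 0.4, -0.6]
width: 0.0315
gripper_force: 30.0
```

```bash
python3 - <<'E'
from g import *
f=clampT(-1); st(f); print(*go(f,Rt))
m=f+.082*py+.032*pz-.035*py
for n in('side','top'):
    im=env.snapshot(n); h=cv2.cvtColor(im,cv2.COLOR_RGB2HSV); c=cam(n); q=proj(c,[m+.015*px,m-.015*px]); print(n,q.round(1).tolist())
    x,y=q.mean(0).astype(int); g=h[y-14:y+15,x-16:x+17]; mm=(g[...,0]>4)&(g[...,0]<24)&(g[...,1]>130)&(g[...,2]>60)
    k,_,s_,ce=cv2.connectedComponentsWithStats(mm.astype(np.uint8)); print([(s_[i].tolist(),(ce[i]+[x-16,y-14]).round(1).tolist()) for i in range(1,k)])
E
```

```text
err mm [ -2.2 -34.9   0.4] F [-0.  -0.3 -0.7] rot [ 0.001 -0.002 -0.007] w 0.0315 30.0 j [ 0.6   0.67 -0.8   2.39  0.38  0.04  0.79]
[ 0.106 -0.049 -0.005] [ 0.003  0.005 -0.007]
side [[262.3, 212.1], [257.4, 211.8]]
[([19, 10, 4, 2, 7], [263.3, 207.6])]
top [[234.7, 206.4], [227.1, 202.9]]
[([13, 9, 3, 5, 7], [228.0, 201.1]), ([20, 14, 4, 4, 14], [235.5, 205.5]), ([9, 23, 1, 1, 1], [223.0, 213.0])]
```

Request:
step_arm(
  series=[0,-0.004,-0.004,0.003,0.005,-0.007,0,0.01,-0.01,-0.005,0.003,0.005,-0.007,0,0.03,-0.018,-0.005,0.003,0.005,-0.007,0,0.05,-0.026,-0.005,0.003,0.005,-0.007,0,0.05,-0.026,-0.005,0.003,0.005,-0.007,0],
)

```text
time_s: 18.62
ee_pos: [0.4342, 0.0944, 0.0567]
tool_rot: [0.577, 2.899, 0.728]
contact_force: [-0.2, -0.5, -1.1]
width: 0.0316
gripper_force: 30.0
```

```bash
python3 - <<'E'
from g import *
f=clampT(-1); st(f); print(*go(f,Rt))
E
```

```text
err mm [  0.7 -14.    0.6] F [ 1.   0.  -0.7] rot [-0.003 -0.006  0.006] w 0.0316 30.0 j [ 0.64  0.69 -0.82  2.34  0.39  0.09  0.8 ]
[ 0.044 -0.015 -0.   ] [-0.002  0.004  0.01 ]
```

Request:
step_arm(
  series=[0.015,-0.005,0,0,0.004,0.005,0,0.03,-0.01,0,0,0.004,0.01,0,0.044,-0.015,0,0,0.004,0.01,0,0.044,-0.015,0,0,0.004,0.01,0,0.044,-0.015,0,0,0.004,0.01,0],
)

```text
time_s: 19.03
ee_pos: [0.4449, 0.0909, 0.0563]
tool_rot: [0.564, 2.91, 0.728]
contact_force: [0.1, -0.4, -0.3]
width: 0.0315
gripper_force: 30.0
```

```bash
python3 - <<'E'
from g import *
f=clampT(-1); st(f); print(*go(f,Rt))
E
```

```text
err mm [ 0.2 -2.9 -0.2] F [ 0.4  0.3 -0.1] rot [-0.     0.004 -0.002] w 0.0315 30.0 j [ 0.65  0.71 -0.84  2.3   0.39  0.13  0.81]
[ 0.009 -0.003  0.001] [-0.001 -0.004 -0.004]
```

Request:
step_arm(
  series=[0.007,-0.003,0.001,0,0,0,0,0.007,-0.003,0.001,0,0,0,0,0.007,-0.003,0.001,0,0,0,0.38,0.007,-0.003,0.001,0,0,0,0.42,0.007,-0.003,0.001,0,0,0,0.46,0.007,-0.003,0.001,0,0,0,0.5,0.007,-0.003,0.001,0,0,0,0.6,0.007,-0.003,0.001,0,0,0,0.7,0.007,-0.003,0.001,0,0,0,0.7,0.007,-0.003,0.001,0,0,0,0.7],
)

```text
time_s: 19.87
ee_pos: [0.4468, 0.0901, 0.0567]
tool_rot: [0.563, 2.91, 0.728]
contact_force: [0.5, -0.5, 0.2]
width: 0.0641
gripper_force: 0.0
```

```bash
python3 - <<'E'
from g import *
f=clampT(-1); st(f); o=env.get_obs()
print(*go(o['ee_pos']+.13*pz,Rt))
E
```

```text
err mm [ 0.1 -0.8  0.2] F [0.1 0.6 0.3] rot [ 0.     0.004 -0.002] w 0.0641 0.0 j [ 0.66  0.71 -0.84  2.3   0.39  0.14  0.81]
[-0.077 -0.189  0.382] [-0.001 -0.003 -0.005]
```

Request:
step_arm(
  series=[-0.006,-0.015,0.03,0,0,0,0.75,-0.02,-0.05,0.1,0,0,0,0.8,-0.04,-0.1,0.2,0,0,0,0.9,-0.06,-0.15,0.3,0,0,0,1,-0.077,-0.189,0.382,0,0,0,1,-0.077,-0.189,0.45,0,0,0,1,-0.077,-0.189,0.5,0,0,0,1,-0.077,-0.189,0.5,0,0,0,1],
)

```text
time_s: 20.53
ee_pos: [0.4255, 0.0331, 0.209]
tool_rot: [0.564, 2.905, 0.726]
contact_force: [0.1, 0.7, -0.7]
width: 0.0929
gripper_force: 0.0
```

```bash
python3 - <<'E'
from g import *
o=env.get_obs(); print(o['ee_pos'],o['joint_pos'].round(2))
m=po-.044*py+.05*pz-.0025*px; hd=m-.082*py
for n in('side','top'):
    im=env.snapshot(n); h=cv2.cvtColor(im,cv2.COLOR_RGB2HSV); c=cam(n); q=proj(c,[m-.0075*px,m+.0075*px,hd-.02*px,hd+.02*px,m-.035*py]).round(1); print(n,q.tolist())
    print('dark', [int(im[int(b)-1:int(b)+2,int(a)-1:int(a)+2].max()) for a,b in q])
    x,y=q[:2].mean(0).astype(int); g=h[y-10:y+11,x-10:x+11]; mm=(g[...,0]>4)&(g[...,0]<24)&(g[...,1]>130)&(g[...,2]>60)
    k,_,s_,ce=cv2.connectedComponentsWithStats(mm.astype(np.uint8)); print([(s_[i].tolist(),(ce[i]+[x-10,y-10]).round(1).tolist()) for i in range(1,k)])
# incremental rotation towards B grasp
Rb=down(-80.6); r=(R.from_matrix(Rb)*R.from_rotvec(o['tool_rot']).inv()).as_rotvec(); print(r, np.degrees(np.linalg.norm(r)), go(np.array([.3911,-.2232,.12]),Rb)[0])
E
```

```text
[0.42553726 0.03308814 0.20899883] [ 1.16  0.53 -1.32  2.14  0.13  0.63  1.03]
side [[248.6, 208.6], [251.1, 208.8], [271.1, 216.7], [277.3, 216.9], [260.1, 212.1]]
dark [27, 24, 29, 28, 29]
[]
top [[232.5, 194.3], [236.3, 196.1], [220.2, 215.5], [230.5, 220.1], [230.6, 204.8]]
dark [80, 52, 112, 23, 27]
[([9, 7, 2, 4, 5], [233.6, 193.6])]
[ 0.07544161  0.6523952  -2.52709293] 149.60134964651917 [-0.108 -0.854 -0.288]
```

Request:
step_arm(
  series=[0,-0.02,0,0.004,0.03,-0.12,1,0.01,-0.06,0.02,0.008,0.065,-0.25,1,0.02,-0.11,0.03,0.012,0.1,-0.39,1,0.03,-0.17,0.03,0.016,0.135,-0.53,1,0.03,-0.23,0.03,0.02,0.17,-0.66,1,0.03,-0.28,0.03,0.024,0.2,-0.78,1,0.03,-0.3,0.03,0.024,0.208,-0.805,1,0.03,-0.3,0.03,0.024,0.208,-0.805,1],
)

```text
time_s: 21.3
ee_pos: [0.4321, -0.0573, 0.2147]
tool_rot: [1.504, 2.597, 0.63]
contact_force: [0.2, -0.2, -1.2]
width: 0.0929
gripper_force: 0.0
```

Request:
step_arm(
  series=[0,-0.03,0,0.004,0.03,-0.12,1,0,-0.07,0,0.008,0.065,-0.25,1,0,-0.11,0,0.012,0.1,-0.39,1,0,-0.15,0,0.016,0.135,-0.53,1,0,-0.19,0,0.02,0.17,-0.66,1,0,-0.22,0,0.024,0.2,-0.78,1,0,-0.24,0,0.024,0.208,-0.805,1,0,-0.24,0,0.024,0.208,-0.805,1],
)

```text
time_s: 21.97
ee_pos: [0.4328, -0.1284, 0.2151]
tool_rot: [2.293, 2.013, 0.468]
contact_force: [1.2, -0.2, 0.0]
width: 0.0932
gripper_force: 0.0
```

Request:
step_arm(
  series=[0,-0.03,0,0.004,0.03,-0.12,1,-0.02,-0.07,0,0.008,0.065,-0.25,1,-0.04,-0.11,-0.02,0.012,0.1,-0.39,1,-0.05,-0.15,-0.03,0.016,0.135,-0.53,1,-0.06,-0.18,-0.04,0.02,0.17,-0.66,1,-0.07,-0.2,-0.05,0.024,0.2,-0.78,1,-0.07,-0.2,-0.05,0.024,0.208,-0.805,1,-0.07,-0.2,-0.05,0.024,0.208,-0.805,1],
)

```text
time_s: 22.63
ee_pos: [0.4117, -0.1876, 0.1998]
tool_rot: [2.86, 1.208, 0.253]
contact_force: [-0.1, -0.5, -0.3]
width: 0.0935
gripper_force: 0.0
```

```bash
python3 - <<'E'
from g import *
o=env.get_obs(); print(o['ee_pos'],o['joint_pos'].round(2))
print(*go(np.array([.3911,-.2232,.12]),down(-80.6)))
E
```

```text
[ 0.41174483 -0.187613    0.19982562] [ 0.87  0.28 -0.52  2.05  0.07  0.71 -0.44]
[-0.069 -0.119 -0.266] [ 0.017  0.212 -0.807]
```

Request:
step_arm(
  series=[-0.01,-0.03,0,0.004,0.03,-0.12,1,-0.02,-0.05,0,0.008,0.065,-0.25,1,-0.04,-0.07,-0.04,0.01,0.1,-0.39,1,-0.05,-0.09,-0.1,0.012,0.135,-0.53,1,-0.06,-0.11,-0.16,0.014,0.17,-0.66,1,-0.069,-0.119,-0.22,0.017,0.2,-0.78,1,-0.069,-0.119,-0.266,0.017,0.212,-0.807,1,-0.069,-0.119,-0.266,0.017,0.212,-0.807,1,-0.069,-0.119,-0.266,0.017,0.212,-0.807,1],
)

```text
time_s: 23.38
ee_pos: [0.3906, -0.2234, 0.1201]
tool_rot: [3.131, 0.257, -0.002]
contact_force: [0.3, -0.5, 0.6]
width: 0.0925
gripper_force: 0.0
```

```bash
python3 - <<'E'
from g import *
o=env.get_obs(); print(o['ee_pos'],o['joint_pos'].round(2))
for z in (0,-.016):print(*go(np.array([.3911,-.2232,z]),down(-80.6)))
E
```

```text
[ 0.39063853 -0.22338743  0.1200788 ] [ 0.66  0.43 -0.26  2.06  0.17  0.67 -1.12]
[ 0.002  0.001 -0.4  ] [ 0.    -0.002  0.   ]
[ 0.002  0.001 -0.454] [ 0.    -0.002  0.   ]
```

Request:
step_arm(
  series=[0.002,0,-0.08,0,0,0,1,0.002,0,-0.18,0,0,0,1,0.002,0,-0.28,0,0,0,1,0.002,0,-0.36,0,0,0,1,0.002,0,-0.4,0,0,0,1,0.002,0,-0.42,0,0,0,1,0.002,0,-0.44,0,0,0,1,0.002,0,-0.454,0,0,0,1,0.002,0,-0.454,0,0,0,1],
)

```text
time_s: 24.13
ee_pos: [0.392, -0.2245, -0.0151]
tool_rot: [3.129, 0.252, 0.002]
contact_force: [-0.7, 0.6, 0.3]
width: 0.0929
gripper_force: 0.0
```

Request:
step_arm(
  series=[0,0,0,0,0,0,0.7,0,0,0,0,0,0,0,0,0,0,0,0,0,0,0,0,0,0,0,0,0,0,0,0,0,0,0,0,0,0,0,0,0,0,0,0,0,0,0,0,0,0,0,0,0,0,0,0,0,0,0,0,0,0,0,0,0,0,0,0,0,0,0,0,0,0,0,0,0,0,0,0,0,0,0,0,0],
)

```text
time_s: 25.13
ee_pos: [0.3918, -0.2247, -0.0152]
tool_rot: [3.129, 0.251, 0.001]
contact_force: [-0.4, -1.1, 3.7]
width: 0.0318
gripper_force: 29.8
```

Request:
step_arm(
  series=[0,0,0,0,0,0,0,0,0,0,0,0,0,0,0,0,0,0,0,0,0],
)

```text
time_s: 25.38
ee_pos: [0.3918, -0.2247, -0.0152]
tool_rot: [3.129, 0.251, 0.001]
contact_force: [-0.3, -0.9, 4.9]
width: 0.0313
gripper_force: 29.8
```

```bash
python3 - <<'E'
from g import *
o=env.get_obs();print(o['ee_pos'],o['tool_rot'],o['width'],o['gripper_force'])
T=R.from_rotvec(o['tool_rot']).as_matrix(); c,L=orange('wrist',o)
for a,ce,b in L:
    if b[0]>150 and b[1]<240: print(a,ce.round(1),b,'tool',(T.T@(unproj(c,[ce],.03)[0]-o['ee_pos'])*1000).round(1))
f=clampT(1); print('far',f.round(3),(f+.035*py).round(3))
E
```

```text
[ 0.39176992 -0.22467158 -0.01521333] [3.12859701e+00 2.50862591e-01 8.64855081e-04] 0.03128378049832643 29.774968922138214
245 [288.2  85.6] [283  71  12  31] tool [ 84.   14.9 -45.1]
252 [220.2  87.5] [214  73  13  30] tool [ 83.1 -18.6 -45.2]
far [ 0.679 -0.004  0.057] [ 0.712 -0.017  0.057]
```

```bash
python3 - <<'E'
from g import *
_,c=load('w1'); 
for z in(0,.15,.25): print(z,unproj(c,np.array([(722,85),(718,172),(735,0)])/1.5625,z).round(3).tolist())
c=cam('top')
for z in(0,.15,.25): print(z,unproj(c,np.array([(437,188),(362,190),(405,188),(445,185),(345,160)])/1.5625,z)[:,:2].round(3).tolist())
c=cam('side'); o=-c[2].T@c[3]; print('side cam at',o)
Rm=R.from_matrix(Rt); o=env.get_obs(); f=clampT(1,off=.0312,x=-.0025)
for n,P in(('mid',np.array([.52,-.17,.24])),('W2',f+.035*py+.11*pz),('W3',f+.035*py)): print(n,P.round(3),(P-o['ee_pos']).round(3))
# rotation intermediate path: first yaw +148.5 about z (flat), then tilt
E
```

```text
0 [[0.804, -0.115, 0.0], [0.811, -0.204, 0.0], [0.809, -0.032, 0.0]]
0.15 [[0.699, -0.146, 0.15], [0.704, -0.206, 0.15], [0.703, -0.089, 0.15]]
0.25 [[0.629, -0.166, 0.25], [0.633, -0.208, 0.25], [0.632, -0.127, 0.25]]
0 [[0.807, -0.115], [0.806, 0.06], [0.809, -0.041], [0.814, -0.134], [0.881, 0.099]]
0.15 [[0.755, -0.11], [0.754, 0.049], [0.756, -0.042], [0.761, -0.127], [0.822, 0.085]]
0.25 [[0.72, -0.107], [0.72, 0.042], [0.722, -0.043], [0.726, -0.123], [0.783, 0.076]]
side cam at [0.33109888 0.93363268 0.61443817]
mid [ 0.52 -0.17  0.24] [0.128 0.055 0.255]
W2 [ 0.692 -0.065  0.155] [0.301 0.16  0.17 ]
W3 [ 0.712 -0.017  0.058] [0.32  0.208 0.073]
```

Request:
step_arm(
  series=[0,0,0.03,0,0,0,0,0,0,0.1,0,0,0,0,0,0,0.2,0,0,0,0,0,0,0.3,0,0,0,0,0,0,0.4,0,0,0,0,0,0,0.5,0,0,0,0,0,0,0.6,0,0,0,0,0,0,0.7,0,0,0,0,0.05,0,0.78,0,0,0,0,0.1,0,0.85,0,0,0,0,0.15,0,0.85,0,0,0,0],
)

```text
time_s: 26.35
ee_pos: [0.4389, -0.2243, 0.2441]
tool_rot: [3.125, 0.252, 0.011]
contact_force: [-0.2, 0.3, -1.0]
width: 0.0318
gripper_force: 29.8
```

Request:
step_arm(
  series=[0.03,0.01,0,-0.004,-0.03,0.12,0,0.07,0.03,0,-0.008,-0.065,0.25,0,0.11,0.05,0,-0.012,-0.1,0.39,0,0.15,0.08,0,-0.016,-0.135,0.53,0,0.19,0.1,0,-0.02,-0.17,0.66,0,0.22,0.12,0,-0.024,-0.2,0.78,0,0.22,0.12,0,-0.024,-0.208,0.805,0,0.22,0.12,0,-0.024,-0.208,0.805,0],
)

```text
time_s: 27.02
ee_pos: [0.5012, -0.1879, 0.239]
tool_rot: [2.86, 1.197, 0.245]
contact_force: [-0.2, -0.5, -0.7]
width: 0.0314
gripper_force: 29.8
```

Request:
step_arm(
  series=[0.03,0.01,0,-0.004,-0.03,0.12,0,0.07,0.03,0,-0.008,-0.065,0.25,0,0.11,0.05,0,-0.012,-0.1,0.39,0,0.15,0.08,0,-0.016,-0.135,0.53,0,0.19,0.1,0,-0.02,-0.17,0.66,0,0.22,0.12,0,-0.024,-0.2,0.78,0,0.22,0.12,0,-0.024,-0.208,0.805,0,0.22,0.12,0,-0.024,-0.208,0.805,0],
)

```text
time_s: 27.68
ee_pos: [0.5674, -0.1532, 0.2388]
tool_rot: [2.3, 2.0, 0.462]
contact_force: [0.3, -1.3, -0.6]
width: 0.0312
gripper_force: 29.8
```

Request:
step_arm(
  series=[0.03,0.01,0,-0.004,-0.03,0.12,0,0.07,0.03,0,-0.008,-0.065,0.25,0,0.11,0.05,0,-0.012,-0.1,0.39,0,0.15,0.08,0,-0.016,-0.135,0.53,0,0.19,0.1,0,-0.02,-0.17,0.66,0,0.22,0.12,0,-0.024,-0.2,0.78,0,0.22,0.12,0,-0.024,-0.208,0.805,0,0.22,0.12,0,-0.024,-0.208,0.805,0],
)

```text
time_s: 28.35
ee_pos: [0.6338, -0.1173, 0.2387]
tool_rot: [1.509, 2.588, 0.629]
contact_force: [-0.8, -0.6, -0.2]
width: 0.0314
gripper_force: 29.8
```

```bash
python3 - <<'E'
from g import *
f=clampT(1,off=.0312,x=-.0025); st(f); print(*go(f+.035*py+.11*pz,Rt))
E
```

```text
err mm [ 22.9   0.5 217.3] F [ 0.9 -0.5  0.3] rot [ 0.043 -0.159  0.636] w 0.0314 29.8 j [ 0.9   0.66 -0.96  1.58  0.23  0.9   0.52]
[ 0.195  0.175 -0.28 ] [-0.026 -0.208  0.809]
```

Request:
step_arm(
  series=[0.03,0.03,0,-0.004,-0.03,0.12,0,0.07,0.06,0,-0.008,-0.065,0.25,0,0.11,0.09,0,-0.012,-0.1,0.39,0,0.15,0.13,0,-0.016,-0.135,0.53,0,0.18,0.15,0,-0.02,-0.17,0.66,0,0.195,0.175,0,-0.024,-0.2,0.78,0,0.195,0.175,-0.06,-0.026,-0.208,0.809,0,0.195,0.175,-0.15,-0.026,-0.208,0.809,0,0.195,0.175,-0.23,-0.026,-0.208,0.809,0,0.195,0.175,-0.28,-0.026,-0.208,0.809,0,0.195,0.175,-0.28,-0.026,-0.208,0.809,0],
)

```text
time_s: 29.27
ee_pos: [0.6896, -0.0655, 0.1506]
tool_rot: [0.569, 2.913, 0.724]
contact_force: [-1.0, -1.4, -1.7]
width: 0.0316
gripper_force: 29.8
```

```bash
python3 - <<'E'
from g import *
f=clampT(1,off=.0312,x=-.0025); st(f); print(*go(f+.035*py,Rt),*go(f,Rt))
E
```

```text
err mm [  3.5  32.8 107.1] F [ 2.3 -0.4 -0.7] rot [0.004 0.006 0.002] w 0.0316 29.8 j [ 0.81  0.95 -1.08  1.45  0.41  0.96  1.03]
[ 0.074  0.162 -0.309] [ 0.002 -0.009 -0.002] [-0.034  0.206 -0.309] [ 0.002 -0.009 -0.002]
```

Request:
step_arm(
  series=[0.012,0.025,-0.04,0,-0.009,0,0,0.03,0.06,-0.11,0,-0.009,0,0,0.05,0.1,-0.19,0,-0.009,0,0,0.065,0.14,-0.26,0,-0.009,0,0,0.074,0.162,-0.309,0,-0.009,0,0,0.074,0.162,-0.309,0,-0.009,0,0,0.074,0.162,-0.309,0,-0.009,0,0],
)

```text
time_s: 29.85
ee_pos: [0.7152, -0.0152, 0.0638]
tool_rot: [0.559, 2.898, 0.728]
contact_force: [0.0, -0.6, -0.6]
width: 0.0319
gripper_force: 29.8
```

```bash
python3 - <<'E'
from g import *
f=clampT(1,off=.0312,x=-.0025); st(f); print(*go(f,Rt))
# pads vs. panel edge in wrist image
o=env.get_obs(); c,L=orange('wrist',o); m=f+.035*py-.082*py+.0312*pz
print('pred pads',proj(c,[m+.015*px+.014*pz,m-.015*px+.014*pz]).round(1).tolist(),'edge front/rear z=.13,.05',proj(c,[po-.010*px+.055*py+.13*pz,po+.055*py+.13*pz,po+.005*px+.055*py+.1*pz]).round(1).tolist())
for a,ce,b in L:
    if b[0]>120 and b[1]<240: print(a,ce.round(1),b)
E
```

```text
err mm [-5.2 37.6  4.1] F [ 0.7  0.3 -0.3] rot [-0.004 -0.007 -0.006] w 0.0319 29.8 j [ 0.7   1.04 -1.    1.5   0.49  0.78  0.97]
[-0.12   0.039 -0.02 ] [-0.     0.012 -0.003]
pred pads [[218.7, 84.2], [278.3, 84.5]] edge front/rear z=.13,.05 [[270.0, -29.6], [231.9, -29.8], [225.1, 9.5]]
222 [287.7  86.4] [283  71  12  30]
356 [221.5  87.7] [213  72  17  32]
```

Request:
step_arm(
  series=[-0.003,-0.008,-0.02,0,0.01,0,0,-0.003,-0.008,-0.02,0,0.01,0,0,-0.003,-0.008,-0.02,0,0.01,0,0],
)

```text
time_s: 30.15
ee_pos: [0.7147, -0.0192, 0.0574]
tool_rot: [0.564, 2.904, 0.727]
contact_force: [0.8, -0.4, -0.5]
width: 0.0318
gripper_force: 29.8
```

```bash
python3 - <<'E'
from g import *
f=clampT(1,off=.0312,x=-.0025); st(f); print(*go(f,Rt))
o=env.get_obs(); c,L=orange('wrist',o); T=R.from_rotvec(o['tool_rot']).as_matrix()
# pad inner faces: ray-plane at hinge-top height (tool z = -(.0312+.014))
K,D,Rm,t=c; cc=-Rm.T@t
for a,ce,b in L:
    if b[0]>120 and b[1]<240:
        for q in(ce,):
            d=np.r_[cv2.undistortPoints(np.array(q).reshape(1,1,2),K,D)[0,0],1]@Rm; pl=o['ee_pos']+T@[0,0,-.0452]; s_=((pl-cc)@T[:,2])/(d@T[:,2]); print(a,b,'panel coords mm',((cc+s_*d-po)@B*1000).round(1))
E
```

```text
err mm [ 1.2 38.6  0.3] F [ 0.3  0.9 -0.4] rot [-0.001 -0.002 -0.002] w 0.0318 29.8 j [ 0.7   1.05 -0.99  1.49  0.49  0.78  0.97]
[-0.118  0.052  0.001] [ 0.     0.003 -0.001]
220 [283  71  12  30] panel coords mm [-15.9  80.6  64.1]
356 [213  72  17  32] panel coords mm [16.7 81.1 64.1]
```

Request:
step_arm(
  series=[0.003,0.008,0.003,0,0,0,0,-0.017,0.016,0.004,0,0,0,0,-0.037,0.024,0.004,0,0,0,0,-0.057,0.032,0.004,0,0,0,0,-0.07,0.037,0.004,0,0,0,0,-0.07,0.037,0.004,0,0,0,0],
)

```text
time_s: 30.7
ee_pos: [0.6918, -0.0059, 0.0581]
tool_rot: [0.56, 2.907, 0.728]
contact_force: [0.2, 0.1, -0.4]
width: 0.0316
gripper_force: 29.8
```

```bash
python3 - <<'E'
from g import *
f=clampT(1,off=.0312,x=-.0042); st(f); print(*go(f,Rt))
E
```

```text
err mm [-0.7 12.4 -0.9] F [ 0.   0.1 -0.4] rot [-0.001  0.002 -0.005] w 0.0316 29.8 j [ 0.71  1.02 -0.99  1.57  0.49  0.73  0.94]
[-0.04   0.012  0.001] [-0.001  0.001 -0.006]
```

Request:
step_arm(
  series=[-0.012,0.004,0.001,0,0,-0.003,0,-0.025,0.008,0.001,0,0,-0.005,0,-0.037,0.012,0.001,0,0,-0.006,0,-0.037,0.012,0.001,0,0,-0.006,0,-0.037,0.012,0.001,0,0,-0.006,0],
)

```text
time_s: 31.12
ee_pos: [0.6821, -0.0029, 0.0585]
tool_rot: [0.568, 2.903, 0.728]
contact_force: [0.4, -0.2, -0.9]
width: 0.0318
gripper_force: 29.8
```

```bash
python3 - <<'E'
from g import *
f=clampT(1,off=.0312,x=-.0042); st(f)
o=env.get_obs(); c,L=orange('wrist',o); T=R.from_rotvec(o['tool_rot']).as_matrix(); K,D,Rm,t=c; cc=-Rm.T@t
for a,ce,b in L:
    if b[0]>120 and b[1]<240:
        d=np.r_[cv2.undistortPoints(np.array(ce).reshape(1,1,2),K,D)[0,0],1]@Rm; pl=o['ee_pos']+T@[0,0,-.0452]; s_=((pl-cc)@T[:,2])/(d@T[:,2]); print(a,b,'panel coords mm',((cc+s_*d-po)@B*1000).round(1))
E
```

```text
err mm [-0.1  2.3 -0.1] F [ 0.4  0.4 -0.8] rot [-0.001 -0.002  0.   ] w 0.0318 29.8 j [ 0.72  1.01 -0.99  1.61  0.5   0.71  0.93]
225 [283  71  12  30] panel coords mm [-19.1  44.1  63.7]
229 [213  72  13  30] panel coords mm [14.4 44.1 63.6]
```

The pads are at y≈44 mm (11 mm over the edge) and centred on the stack at −2.4 mm. Releasing.

Request:
step_arm(
  series=[0,0,0,0,0,0,0.38,0,0,0,0,0,0,0.42,0,0,0,0,0,0,0.46,0,0,0,0,0,0,0.5,0,0,0,0,0,0,0.6,0,0,0,0,0,0,0.7,0,0,0,0,0,0,0.7,0,0,0,0,0,0,0.7],
)

```text
time_s: 31.83
ee_pos: [0.6824, -0.0028, 0.0587]
tool_rot: [0.568, 2.903, 0.728]
contact_force: [0.5, 0.4, 0.0]
width: 0.0643
gripper_force: 0.0
```

```bash
python3 - <<'E'
from g import *
f=clampT(1,off=.0312,x=-.0042); st(f)
o=env.get_obs(); c,L=orange('wrist',o); T=R.from_rotvec(o['tool_rot']).as_matrix(); K,D,Rm,t=c; cc=-Rm.T@t
for a,ce,b in L:
    if b[0]>120 and b[1]<240:
        d=np.r_[cv2.undistortPoints(np.array(ce).reshape(1,1,2),K,D)[0,0],1]@Rm; pl=o['ee_pos']+T@[0,0,-.0452]; s_=((pl-cc)@T[:,2])/(d@T[:,2]); print(a,b,'panel coords mm',((cc+s_*d-po)@B*1000).round(1))
E
```

```text
err mm [-0.4  2.5 -0.1] F [-0.5  0.3 -0.3] rot [-0.002 -0.002  0.   ] w 0.0643 0.0 j [ 0.72  1.01 -0.99  1.61  0.5   0.71  0.93]
10 [275  73   2   6] panel coords mm [-13.3  39.3  63.7]
8 [227  74   2   5] panel coords mm [10.1 39.5 63.7]
29 [274  88   4  15] panel coords mm [-13.4  49.1  63.7]
13 [228  94   2   9] panel coords mm [10.  50.  63.7]
```

Request:
step_arm(
  series=[-0.006,-0.015,0.03,0,0,0,0.75,-0.02,-0.05,0.1,0,0,0,0.8,-0.04,-0.1,0.2,0,0,0,0.9,-0.06,-0.15,0.3,0,0,0,1,-0.077,-0.189,0.382,0,0,0,1,-0.08,-0.2,0.45,0,0,0,1,-0.08,-0.25,0.5,0,0,0,1,-0.08,-0.3,0.55,0,0,0,1,-0.08,-0.35,0.6,0,0,0,1],
)

```text
time_s: 32.63
ee_pos: [0.658, -0.1087, 0.2403]
tool_rot: [0.567, 2.902, 0.727]
contact_force: [0.1, -1.0, -1.1]
width: 0.0931
gripper_force: 0.0
```

Request:
step_arm(
  series=[-0.1,-0.05,0.1,0,0,0,1,-0.2,-0.1,0.2,0,0,0,1,-0.3,-0.15,0.25,0,0,0,1,-0.3,-0.2,0.25,0,0,0,1,-0.3,-0.2,0.25,0,0,0,1,-0.3,-0.2,0.25,0,0,0,1],
)

```text
time_s: 33.13
ee_pos: [0.5683, -0.1692, 0.3129]
tool_rot: [0.572, 2.902, 0.727]
contact_force: [0.0, 0.5, 1.3]
width: 0.0932
gripper_force: 0.0
```

```bash
python3 - <<'E'
from g import *
o=env.get_obs(); print(o['ee_pos'])
def onpl(c,q,z):
    K,D,Rm,t=c; cc=-Rm.T@t; d=cv2.undistortPoints(np.array(q,float).reshape(-1,1,2),K,D)[:,0]; d=np.c_[d,np.ones(len(d))]@Rm
    pl=po+z*pz; return (cc+d*(((pl-cc)@pz)/(d@pz))[:,None]-po)@B*1000
im=env.snapshot('wrist'); c=cam('wrist',o); h=cv2.cvtColor(im,cv2.COLOR_RGB2HSV)
m=((h[...,0]>6)&(h[...,0]<24)&(h[...,1]>150)&(h[...,2]>80)).astype(np.uint8); k,_,s_,ce=cv2.connectedComponentsWithStats(m)
for i in range(1,k):
    if s_[i,4]>3: print('or',s_[i],onpl(c,[ce[i]],.064)[0].round(1))
# cassette comb/glass ends at top: predicted pixels, and dark mask of near clamp in panel coords (top face z=.066)
print('pred corners glass top',proj(c,[po+x*px+y*py+.13*pz for y in(-.055,.055) for x in(-.01,0)]).round(1).tolist())
d=(im.max(2)<45); ys,xs=np.nonzero(d); P=onpl(c,np.c_[xs,ys],.066); 
for nm,s in(('near',-1),('far',1)):
    w=(P[:,1]*s>30)&(P[:,1]*s<190)&(abs(P[:,0])<60)&(ys<300); q=P[w]
    print(nm,w.sum(), [(int(a),q[abs(q[:,1]*s-a)<3,0].min().round(1) if (abs(q[:,1]*s-a)<3).any() else None,q[abs(q[:,1]*s-a)<3,0].max().round(1) if (abs(q[:,1]*s-a)<3).any() else None) for a in range(34,160,10)])
E
```

```text
[ 0.56830369 -0.16918094  0.31285458]
or [283  72   3  10  21] [  8.8 -41.7  64. ]
or [282 128   3  10  27] [ 8.5 44.5 64. ]
or [282 226   3   2   4] [  5.8 207.1  64. ]
or [286 232   5   5   8] [ -4.3 221.   64. ]
or [302 233  10   6  29] [-38.2 224.9  64. ]
or [313 234   3   4   5] [-50.8 225.   64. ]
or [316 234   3   4   5] [-55.8 225.1  64. ]
or [296 236   4   4   6] [-21.6 228.2  64. ]
or [301 237   4   4   6] [-30.1 231.2  64. ]
or [321 236   5   4   8] [-67.1 229.7  64. ]
or [324 245   3   5   7] [-72.2 247.8  64. ]
or [ 69 248  30  55 717] [390.1 309.6  64. ]
or [440 263   7  36 116] [-310.4  326.    64. ]
or [451 319   4   4   6] [-349.8  420.5   64. ]
or [394 321   1   4   4] [-224.1  418.7   64. ]
or [396 321   9  10  28] [-237.1  425.7   64. ]
or [414 321   3   4   4] [-268.6  420.9   64. ]
or [432 320   3   2   4] [-307.1  418.    64. ]
or [259 323  11  14  66] [ 35.1 424.1  64. ]
or [278 323  12  12  51] [ -3.7 423.2  64. ]
or [299 323  10   9  35] [-43.1 421.4  64. ]
or [321 323   8   8  26] [-82.9 421.6  64. ]
or [341 323   6   4   8] [-120.9  420.5   64. ]
or [351 3
[... 754 characters left out ...]
)), (124, np.float64(-21.7), np.float64(21.5)), (134, np.float64(-23.0), np.float64(23.1)), (144, np.float64(-24.3), np.float64(21.7)), (154, None, None)]
far 727 [(34, np.float64(3.9), np.float64(26.4)), (44, np.float64(-6.0), np.float64(19.9)), (54, np.float64(-12.7), np.float64(19.8)), (64, np.float64(-21.1), np.float64(19.7)), (74, np.float64(-19.7), np.float64(16.3)), (84, np.float64(-16.7), np.float64(12.9)), (94, np.float64(-15.5), np.float64(14.3)), (104, np.float64(-19.2), np.float64(15.9)), (114, np.float64(-19.5), np.float64(17.4)), (124, np.float64(-21.5), np.float64(18.9)), (134, np.float64(-23.6), np.float64(20.5)), (144, np.float64(-25.6), np.float64(20.4)), (154, None, None)]
```

```bash
python3 -c "
from bench import env
print(env.sign_off())"
```

```text
the job is handed in; nothing more can be done
None
```

The cassette is seated in the cradle, both clamps are on the upright sides about half-way up with their pads roughly 11–13 mm over each edge, and the job was handed in at about 33 s of the 72 s allowed; the hand-in returned no verdict.

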